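# Lock the clamping jig with its curved pin

### The arm

A 6-joint arm with a two-finger parallel gripper is mounted at the origin on the work surface. World frame = base frame: x ahead of the robot, y to its left, z up, the work surface at z = 0. Lengths are in m, angles in rad, forces in N, time in s.
With the tool pointing down it reaches from about 0.4 to 0.825 m from the base axis. Payload 7 kg.
Tool frame: the origin (TCP) lies between the finger pads; the fingertips stand 8 mm ahead of it and the grasp point (between the pads) lies 11 mm behind it (arm.finger_overhang is the distance from the TCP to the fingertips, in m); z points along the fingers, y is the line along which they close (so a half turn about z gives the same grasp; the last joint's range is limited). The gripper opens to 88 mm and grips with 3 to 60 N. Pads are 19 mm wide; open, the fingers measure 130 mm over their backs; the gripper's body (78 mm by 193 mm) begins 47 mm behind the grasp point.
Start: joints at [-0.879, 0.359, 0.012, 0, -1.224, -0.288], TCP at [0.265, -0.621, 0.235] pointing down, gripper open.
Joint ranges: [-3.07, 3.07], [-1.43, 2.12], [-1.02, 1.25], [-3.03, 1.67], [-3.05, -0], [-3.03, 3.03]. Speed limits (rad/s): [2.39, 2.39, 3.01, 3.14, 3.14, 3.14].

### API

Orientations are given as [roll, pitch, yaw] about the fixed x, y, z axes, in that order (R = Rz(yaw) Ry(pitch) Rx(roll)).
In Python, from station import arm gives the robot as it stands.
- The arm moves only by the tool move_arm, never from a script. Its argument "rows" is text: rows parted by semicolons, each of 7 numbers parted by spaces: the turn, a rotation vector about the tool's x, y, z in degrees, then the shift along the tool's x, y, z in m, then the finger opening in m, from 0 to 0.0876. A call has 1 to 8 rows; each row shifts and turns the commanded pose from where the row before left it, along the tool's axes as they then stand; what a row does not reach is not made up. A row lasts 1/8 s, in which the tool goes at most 62.5 mm and 10.7 degrees, less where a joint would pass 70% of its speed; a pose out of reach is approached as far as the arm can. A call is refused whole if a number of a shift passes 0.0625 or a number of a turn 10.7, either way. A call with a gripper value outside its range is refused whole. The fingers move at their own pace and stop on an object; "squeeze" is the grip in N (left out, the last holds). Time passes only in rows, so rows that do not move let the fingers close. It gives the time, the measured TCP pose, the force, the opening and the grip force at its end, in the units of the state.
- arm.get_state(): the state, without advancing time (a new reading comes with each control period).
- arm.grab_frame(name): name is "side" or "top"; returns (picture, depth): 384x512x3 uint8, blue, green, red; 384x512 float32, m along the optical axis (not along the pixel's ray), 0 where there is no reading.
- arm.camera_model(name): a dict with "mtx" (3x3 intrinsics, pixels), "camera_from_world" (4x4, takes a point from world to camera coordinates). Camera axes: x right, y down, z forward; pixel columns grow to the right and rows downward; lengths in m; the calibration is good to about 2 mm. A picture is of the moment at which its call begins. camera_model takes no time and is no camera call.
- arm.job_done(): hands the job in; it is judged then, once.
The state is a dict: "t": time; "q": joint angles; "qd": joint speeds; "joint_efforts": joint torques, N m; "eef_pos": TCP position; "ee_rot": TCP orientation; "force": force on the tool from outside, world axes, zero at the start; "moment": the same for the moment, N m; "width": finger opening in m; "gripper_force": force on a finger pad.
Only numpy, scipy, OpenCV 4.12 (cv2) and the standard library are available. Lean on these libraries where they do the work, as an engineer would, in place of code of your own. Each camera call takes 0.05 s, during which the arm holds its last target. There are 200 camera calls.

### The job

Lock the clamping jig: pick up the curved pin (not the straight one), swing its bar round its own arc through the eye of the clamp, and push on until its tip has slid the rubber-faced keeper fully home against its end stop. Keep it pressed there with about 8 N for half a second, then let go and leave the pin standing on the jig plate, threaded through the eye; be gentle, with never more than 12 N between the pin and the eye or the rubber bumper, and do not disturb the other things on the bench.

Things in the scene. Friction and masses are not known exactly. Their poses are not given: they have to be found in the camera images.
- pin: Curved steel pin, about 0.3 kg. Origin: centre of the underside of its round foot (36 mm diameter, 9 mm high), on which it stands; own z up. Over the origin a flat upright grip, 24 mm along own x, 14 mm along own y (pinch these 14 mm), from 8 to 88 mm above the underside. A level round bar, 9 mm diameter, centre line 20 mm above the underside, curves from the grip to a rounded tip.
- pin_axis (a point): centre of the arc of the curved pin's bar; own frame (55, 0, 20) mm. The bar's arc, 55 mm radius, runs from the grip 115 degrees anticlockwise seen from above (leaving the grip towards own -y) to the tip. To thread it, turn the pin anticlockwise seen from above about this point.
- pin_tip (a point): centre of the rounded end (4.5 mm radius) of the curved pin's bar; own frame (78.2, -49.8, 20) mm
- pin_seat (a point): point on the centre line of the curved pin's bar, 45 degrees of arc from the grip (own frame 16.1, -38.9, 20 mm); it lies in or within 8 mm of the eye when the pin is home
- jig: Clamping jig fixed to the bench: steel plate 185 x 235 mm, top 12 mm above the origin; own z up. Origin: underside of the plate, below jig_axis. Clamp strap and pivot block stand on its -y side, the keeper on its +x side, both up to 48 mm above the origin; the plate is clear for the pin's foot from 50 to 250 degrees (anticlockwise from jig x about the origin).
- jig_axis (a point): point 20 mm above the plate, over the jig's origin. The pin's arc centre must lie here while it is threaded. Home, the pin's x axis is turned 37 to 53 degrees anticlockwise from the jig's; with the tip just short of the eye, 35 degrees clockwise.
- eye: the clamp's eye: a fixed steel ring standing upright on the jig's -y side, outer diameter 32 mm, bore 13 mm, 10 mm thick, bore level along the jig's x. Origin: middle of the bore's end face on the side where the pin enters (jig x = -5 mm)
- eye_centre (a point): middle of the bore of the eye: jig frame (0, -55, 32) mm, 20 mm above the plate top; so the bar passes level through it when the pin's foot rests on the plate
- bumper: the keeper: steel block on a slide, with an 18 mm rubber disc on its face. Origin: centre of the rubber face the pin's tip pushes, 20 mm above the plate; own y is the push direction, 70 degrees anticlockwise from jig x. It slides 8 to 12 mm with dry friction of about 2 N (no spring, stays where left) to a hard stop. The stop's place is hand-set: tip 62 to 78 degrees of arc beyond the eye; find it by feel
- straight_pin: bystander: a pin with the same foot and grip (origin under the foot) but a straight 85 mm bar along own +x
- spray_can: bystander: white can, 56 mm diameter, 170 mm high, origin under its centre
- screw_pot: bystander: small open steel pot, 70 mm diameter, 50 mm high, origin under its centre
- wrench: bystander: wrench lying on the bench, origin under its middle
Mind the look-alikes: they are no part of the job. Leave any green, red or yellow look-alike of the pin alone.

How it is judged:
On the way, in this order (a step that is already met when the one before it is completed fails the run):
1. the tip of the curved pin is in the eye (distance between pin_tip and eye_centre below 0.006 m).
2. the pin, threaded through the eye, presses the keeper against its end stop with more than 5 N for 0.3 s (distance between pin_seat and eye_centre below 0.012 m and distance of bumper from where it was at the start of the episode above 0.006 m and contact force between pin and bumper above 5 N), for 0.3 s.
At the end, for the whole second after the job is handed in: The curved pin stands upright (0.12 rad), at rest, on the jig plate (within 4 mm), its bar through the eye (seat point within 14 mm of the eye's centre, tip's centre within 10 mm of the bumper's face), and the keeper left pushed in more than 6 mm from its start (distance between pin_seat and eye_centre below 0.014 m and horizontal distance between pin_tip and bumper below 0.01 m and distance of bumper from where it was at the start of the episode above 0.006 m and angle between pin's own z axis and vertical below 0.12 rad and z of pin in the frame of jig below 0.016 m and linear speed of pin below 0.02 m/s); the robot touches nothing.
It fails at once if more than 12 N between the pin and the eye (contact force between pin and eye above 12 N).
It fails at once if more than 12 N between the pin and the bumper (contact force between pin and bumper above 12 N).
It fails at once if a bystander is disturbed (moved more than 20 mm) (distance of any of straight_pin, spray_can, screw_pot, wrench from where it was at the start of the episode above 0.02 m).
It also fails if it takes over 72 s, if anything falls off the work surface, if the arm or the gripper's body presses on something with over 40 N, if the wrist force passes 120 N, or if a joint passes its speed limit or range.

## Working session

There is one attempt and no reset: what is moved stays moved. The work goes in short steps, Python scripts to look and compute and a tool call to move; the robot and the scene stay as the last step left them, time stands still between calls to the robot, and variables do not carry over. Pictures are saved under pics/ and viewed, at most 10 in all, crops included, and the job is handed in when it is done.

Besides the shell and the picture viewer there is one more tool, called after "Call:" by a JSON object that holds its "fn" and its "kwargs". move_arm: Moves the arm, as the interface text tells. Its arguments: {"type":"object","properties":{"rows":{"type":"string"},"squeeze":{"type":"number"}},"required":["rows"]}

```bash
mkdir -p pics; ls; python3 - <<'E'
from station import arm
import cv2,numpy as np
for n in("top","side"):
    im,d=arm.grab_frame(n); cv2.imwrite(f"pics/{n}0.png",im); np.savez(f"{n}0.npz",im=im,d=d)
    m=arm.camera_model(n); print(n,np.round(m["mtx"],1).tolist(),np.round(m["camera_from_world"],3).tolist())
s=arm.get_state(); print({k:np.round(v,3).tolist() for k,v in s.items()}, arm.finger_overhang)
E
```

```text
pics
top [[425.2, 0.0, 254.8], [0.0, 425.2, 188.2], [0.0, 0.0, 1.0]] [[0.024, -1.0, -0.003, -0.045], [-0.996, -0.024, -0.083, 0.533], [0.083, 0.005, -0.997, 1.07], [0.0, 0.0, 0.0, 1.0]]
side [[451.8, 0.0, 248.9], [0.0, 451.8, 199.6], [0.0, 0.0, 1.0]] [[-0.994, -0.111, 0.026, 0.512], [-0.08, 0.516, -0.853, 0.12], [0.081, -0.849, -0.521, 1.044], [0.0, 0.0, 0.0, 1.0]]
{'t': 0.1, 'q': [-0.879, 0.359, 0.011, -0.0, -1.224, -0.288], 'qd': [0.002, -0.002, 0.003, 0.002, -0.0, 0.001], 'joint_efforts': [-0.001, -58.416, 29.375, 7.016, 0.01, -0.0], 'eef_pos': [0.265, -0.62, 0.234], 'ee_rot': [3.14, -0.0, -2.738], 'force': [0.235, -0.282, 0.197], 'moment': [0.017, 0.068, -0.001], 'gripper_force': 0.0, 'width': 0.088} 0.008
```

View pics/top0.png

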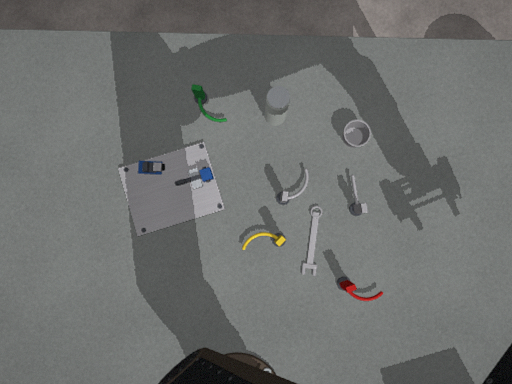

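View pics/side0.png

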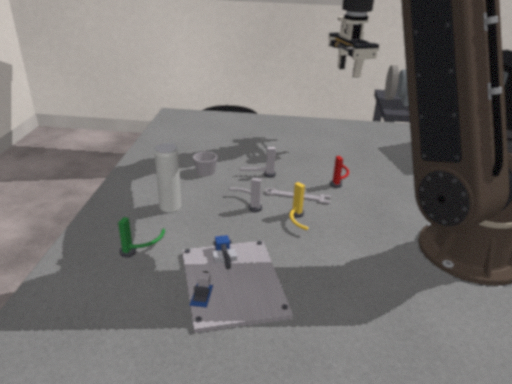

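Top view: the grey curved candidate is at (285,197) with its tip near (306,171), and the straight pin is at (360,208). The coloured look-alikes are green (198,90), yellow (280,240) and red (347,287). The jig plate centre is near (171,187), with blue parts at (152,167) and (206,174). The grey curved one fits the description, so I'll confirm it in an enlarged crop.

```bash
python3 - <<'E'
import cv2,numpy as np
t=np.load("top0.npz")["im"];s=np.load("side0.npz")["im"]
a=cv2.resize(t[130:245,110:230],(400,383),interpolation=cv2.INTER_CUBIC)
b=cv2.resize(t[155:225,265:375],(400,255),interpolation=cv2.INTER_CUBIC)
c=cv2.resize(s[230:330,175:295],(400,333),interpolation=cv2.INTER_CUBIC)
e=cv2.resize(s[140:220,220:300],(265,265),interpolation=cv2.INTER_CUBIC)
o=np.zeros((600,800,3),np.uint8);o[:333,400:]=c;o[:300,:400]=0
o[:383,:400]=a;o[333:598,400:665]=e;o[383:600,:400]=b[:217]
cv2.imwrite("pics/crop1.png",o)
E
```

```text
(no output)
```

View pics/crop1.png

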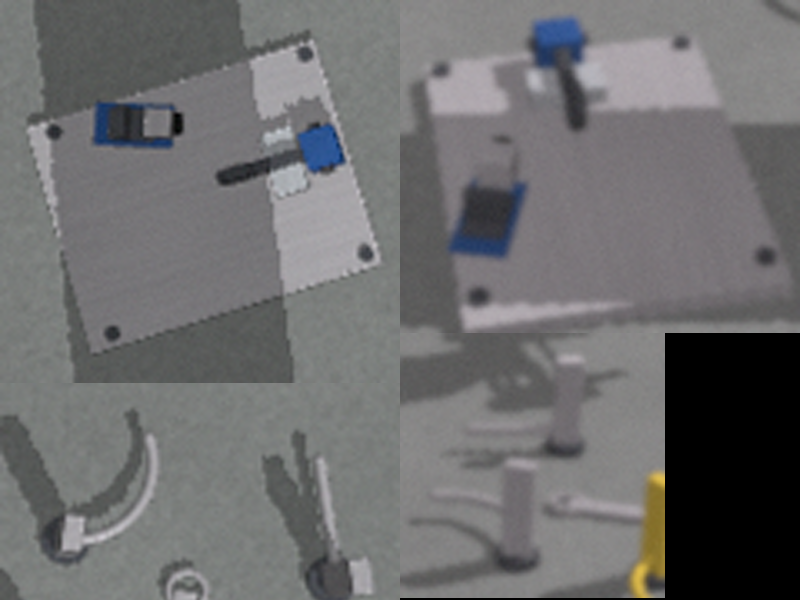

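The grey curved pin (bar to (306,171)) is the target. The other grey pin has a straight bar. On the jig, the black rubber disc faces right at about (163,167), and the strap and eye are around (190,178). Now I'll measure them.

```bash
cat > h.py <<'E'
import numpy as np,cv2
from station import arm
def cloud(n,d):
    m=arm.camera_model(n);K=m["mtx"];T=np.linalg.inv(m["camera_from_world"])
    v,u=np.indices(d.shape);p=np.stack([(u-K[0,2])/K[0,0]*d,(v-K[1,2])/K[1,1]*d,d],-1)
    return p@T[:3,:3].T+T[:3,3]
def plane(n,uv,z):
    m=arm.camera_model(n);K=m["mtx"];T=np.linalg.inv(m["camera_from_world"])
    r=np.linalg.inv(K)@np.array([uv[0],uv[1],1.]);r=T[:3,:3]@r;o=T[:3,3]
    return o+r*(z-o[2])/r[2]
def proj(n,P):
    m=arm.camera_model(n);T=m["camera_from_world"];P=np.atleast_2d(P)
    c=P@T[:3,:3].T+T[:3,3];p=c@m["mtx"].T;return p[:,:2]/p[:,2:]
E
python3 - <<'E'
from h import *
t=np.load("top0.npz");s=np.load("side0.npz")
c=cloud("top",t["d"]);np.set_printoptions(linewidth=250)
print("top heights mm, rows v 155..205, cols u 140..222");Z=np.round(c[...,2]*1000).astype(int)
print(Z[138:212:2,140:226:2])
for n,f,uv in(("top",t,[(119.5,165),(204,141.5),(222.5,208),(141,234)]),("side",s,[])):
    for p in uv: print(n,p,np.round(plane(n,p,.012)*1000,1))
E
```

```text
top heights mm, rows v 155..205, cols u 140..222
[[-4 -2 -5 ...  3 -2 -2]
 [-2  0 -2 ...  1  3 -1]
 [ 1  2  0 ...  2 -1 -3]
 ...
 [12 12 10 ... 15 12  0]
 [11 11 10 ... 15 13  6]
 [11 13 13 ...  8 -2  2]]
top (119.5, 165) [586.9 321.3  12. ]
top (204, 141.5) [654.  103.1  12. ]
top (222.5, 208) [481.3  49.5  12. ]
top (141, 234) [409.5 257.   12. ]
```

```bash
python3 - <<'E'
from h import *
import sys
np.set_printoptions(linewidth=300,threshold=sys.maxsize)
t=np.load("top0.npz");s=np.load("side0.npz")
for n,f,(v0,v1,u0,u1) in(("top",t,(150,205,135,222)),("side",s,(228,312,185,285))):
    Z=np.round(cloud(n,f["d"])[...,2]*1000).astype(int)
    print(n)
    st=1 if n=="top" else 2
    print("     "+" ".join(f"{u:2d}" for u in (np.arange(u0,u1,2)%100)))
    for v in range(v0,v1,st):
        print(v," "," ".join("%2d"%z if z>19 else " ." for z in Z[v,u0:u1:2]))
# plate outline
im=t["im"];c=cloud("top",t["d"])
m=((c[...,2]>.006)&(c[...,2]<.06)).astype(np.uint8);m[:, :105]=0;m[:,232:]=0;m[:130]=0;m[245:]=0
m=cv2.morphologyEx(m,cv2.MORPH_OPEN,np.ones((3,3)));m=cv2.morphologyEx(m,cv2.MORPH_CLOSE,np.ones((5,5)))
cs,_=cv2.findContours(m,0,1);k=max(cs,key=cv2.contourArea)
w=np.array([plane("top",p[0],.012)[:2] for p in k],np.float32)*1000
r=cv2.minAreaRect(w);print(r)
# bolts
P=[]
g=cv2.cvtColor(im,6)
for u,v in((126,170),(201,146),(220,206),(143.5,230)):
    u0,v0=int(u)-5,int(v)-5;p=g[v0:v0+11,u0:u0+11].astype(float);q=np.median(p)-p;q[q<20]=0
    yy,xx=np.indices(q.shape);uv=(u0+(q*xx).sum()/q.sum(),v0+(q*yy).sum()/q.sum());P.append(plane("top",uv,.014)[:2]*1000);print(np.round(uv,1),np.round(P[-1],1))
P=np.array(P);print(np.linalg.norm(P-np.roll(P,-1,0),axis=1),P.mean(0),np.degrees(np.arctan2(*(P[1]-P[2])[::-1])),np.degrees(np.arctan2(*(P[0]-P[1])[::-1])))
E
```

```text
top
     35 37 39 41 43 45 47 49 51 53 55 57 59 61 63 65 67 69 71 73 75 77 79 81 83 85 87 89 91 93 95 97 99  1  3  5  7  9 11 13 15 17 19 21
150    .  .  .  .  .  .  .  .  .  .  .  .  .  .  .  .  .  .  .  .  .  .  .  .  .  .  .  .  .  .  .  .  .  .  .  .  .  .  .  .  .  .  .  .
151    .  .  .  .  .  .  .  .  .  .  .  .  .  .  .  .  .  .  .  .  .  .  .  .  .  .  .  .  .  .  .  .  .  .  .  .  .  .  .  .  .  .  .  .
152    .  .  .  .  .  .  .  .  .  .  .  .  .  .  .  .  .  .  .  .  .  .  .  .  .  .  .  .  .  .  .  .  .  .  .  .  .  .  .  .  .  .  .  .
153    .  .  .  .  .  .  .  .  .  .  .  .  .  .  .  .  .  .  .  .  .  .  .  .  .  .  .  .  .  .  .  .  .  .  .  .  .  .  .  .  .  .  .  .
154    .  .  .  .  .  .  .  .  .  .  .  .  .  .  .  .  .  .  .  .  .  .  .  .  .  .  .  .  .  .  .  .  .  .  .  .  .  .  .  .  .  .  .  .
155    .  .  .  .  .  .  .  .  .  .  .  .  .  .  .  .  .  .  .  .  .  .  .  .  .  .  .  .  .  .  .  .  .  .  .  .  .  .  .  .  .  .  .  .
156    .  .  .  .  .  .  .  .  .  .  .  .  .  .  .  .  .  .  .  .  .  .  .  .  .  .  .  .  .  .  .  .  .  .  .  .  .  .  .  .  .  .
[... 13009 characters left out ...]
  .  .  .  .  .  .  .  .  .  .  .  .  .  .  .  .  .  .  .
308    .  .  .  .  .  .  .  .  .  .  .  .  .  .  .  .  .  .  .  .  .  .  .  .  .  .  .  .  .  .  .  .  .  .  .  .  .  .  .  .  .  .  .  .  .  .  .  .  .  .
310    .  .  .  .  .  .  .  .  .  .  .  .  .  .  .  .  .  .  .  .  .  .  .  .  .  .  .  .  .  .  .  .  .  .  .  .  .  .  .  .  .  .  .  .  .  .  .  .  .  .
((529.3330078125, 185.81768798828125), (185.71006774902344, 234.79605102539062), 18.67996597290039)
[125.4 168.5] [577.7 304.8]
[200.4 144. ] [646.8 112. ]
[220.4 206.1] [486.1  54.8]
[143.8 231.1] [417.2 249.6]
[204.80477007 170.61761104 206.66834576 169.72394514] [531.93826674 180.28684182] 19.59959953998037 109.72744764571407
```

```bash
python3 - <<'E'
from h import *
t=np.load("top0.npz");s=np.load("side0.npz")
a=np.radians(19.6);R=np.array([[np.cos(a),-np.sin(a)],[np.sin(a),np.cos(a)]])
for n,f in(("top",t),("side",s)):
    c=cloud(n,f["d"])*1000;J=(c[...,:2])@R
    hs=cv2.cvtColor(f["im"],cv2.COLOR_BGR2HSV);v=hs[...,2]
    e0=np.array(R.T@[515,140]); 
    d=J-e0
    box=(abs(d[...,0])<60)&(abs(d[...,1])<70)
    m=box&(c[...,2]>43)&(c[...,2]<52)&(v<90)&(hs[...,1]<110)
    vv,uu=np.nonzero(m)
    print(n,"ring-top px",len(vv),"uv",uu.mean(),vv.mean(),"jig xy",np.round(J[m].mean(0),1),"range",np.round(np.percentile(J[m],[3,97],axis=0),1).tolist(),"z",c[m][:,2].mean(),"world",np.round(R@J[m].mean(0),1))
    # blue things
    b=(hs[...,0]>95)&(hs[...,0]<130)&(hs[...,1]>110)&(v>40)
    nl,lab,st,ce=cv2.connectedComponentsWithStats(b.astype(np.uint8))
    for k in range(1,nl):
        if st[k,4]>25:
            mm=(lab==k)&(c[...,2]<60);print("  blue",st[k],"jig",np.round(np.percentile(J[mm],[3,50,97],axis=0),1).tolist(),"z",np.round(np.percentile(c[mm][:,2],[5,50,95])))
    print(" dark mask around ring/keeper")
    y0,x0=((160,155) if n=="top" else (248,215))
    # ring darkness print
    w=f["im"].sum(2)//3
    if n=="top": print(w[170:192,168:206]); print(w[158:176,136:170])
    else: print(w[244:276,214:244]); print(w[264:302,188:218])
m=arm.camera_model("side");
# side bolts
g=s["im"].sum(2)/3.
P=[]
for u,v in((199,319),(187,250.5),(259.5,242.5),(285,307)):
    u0,v0=int(u)-5,int(v)-4;p=g[v0:v0+9,u0:u0+11];q=np.median(p)-p;q[q<20]=0
    yy,xx=np.indices(q.shape);uv=(u0+(q*xx).sum()/q.sum(),v0+(q*yy).sum()/q.sum());P.append(plane("side",uv,.014)[:2]*1000);print(np.round(uv,1),np.round(P[-1],1))
P=np.array(P);print(np.linalg.norm(P-np.roll(P,-1,0),axis=1),P.mean(0),np.degrees(np.arctan2(*(P[1]-P[2])[::-1])),np.degrees(np.arctan2(*(P[0]-P[1])[::-1])))
E
```

```text
top ring-top px 28 uv 179.75 181.42857142857142 jig xy [565.3 -35.3] range [[560.8, -45.2], [569.1, -23.0]] z 45.55481053732319 world [544.4 156.4]
  blue [138 161  24  13  81] jig [[607.7, 11.0], [627.9, 49.4], [652.2, 62.1]] z [11. 15. 19.]
  blue [199 167  14  15 134] jig [[549.5, -115.3], [563.4, -103.0], [578.1, -89.8]] z [35. 41. 45.]
 dark mask around ring/keeper
[[119 121 122 122 115 118 115 117 117 118 119 116 118 119 117 119 119 114
  118 118 111 160 189 178 174 182 178 177 184 166 120  90  89  89  92  91
   89  92]
 [120 118 118 114 118 116 116 121 118 118 116 119 117 117 119 119 120 121
  119 113 121 165 176 175 175 171 166 162 167 152 112  91  90  89  89  87
   89  84]
 [116 114 116 119 117 119 121 119 119 118 120 117 118 116 118 123 119 119
  118 105 120 154 173 166 164 134 128 125 124 126 103  86  91  89  92  92
   88  89]
 [115 117 118 120 118 120 121 119 122 120 119 119 122 121 120 121 120 120
  119 120 126 123 156 133 122 123 129 125 124 128 116  84  87  92  89  87
   90  91]
 [117 118 119 120 119 118 117 119 120 119 120 119 122 120 120 120 119 118
  113 115 114 122
[... 9419 characters left out ...]
17 116 117 118 115 118 116]
 [120 124 121 124 121 121 123 122 122 122 120 121 117 118 113 116 117 117
  122 119 118 117 116 117 117 116 119 117 119 119]
 [122 120 119 121 120 121 124 122 120 120 121 121 123 115 117 117 119 117
  121 121 118 118 118 118 117 117 118 119 119 118]]
[[143 143 143 ... 117 122 120]
 [126 128 127 ... 119 121 121]
 [122 124 119 ... 121 120 119]
 ...
 [ 96 103 101 ... 124 120 121]
 [ 90  96  93 ... 122 122 123]
 [ 93  93  87 ... 121 120 120]]
[198.1 318.4] [575.7 301.9]
[186.7 250.5] [641.7 108.3]
[258.9 242.4] [486.6  55.2]
[284.3 306.6] [420.2 250.3]
[204.54864018 163.94541782 206.06981329 163.83045149] [531.04969713 178.91394229] 18.873250918206807 108.836133646965
```

```bash
python3 - <<'E'
from h import *
from scipy.optimize import brentq
for ang in(19.2,19.6):
    a=np.radians(ang);R=np.array([[np.cos(a),-np.sin(a)],[np.sin(a),np.cos(a)]])
    for n,uv,sg,br in(("top",(174.4,182.6),1,(-80,-30)),("side",(227.6,268.2),1,(-80,-30))):
        m=arm.camera_model(n);T=np.linalg.inv(m["camera_from_world"]);o=T[:3,3]*1000;p=plane(n,uv,.032)*1000
        d=p-o;oy=(R.T@o[:2])[1];dy=(R.T@d[:2])[1];L=np.hypot(dy,d[2])
        f=lambda y:((y-oy)*d[2]-(32-o[2])*dy)/L  # signed dist of centre from ray
        r=[brentq(lambda y:f(y)-s,-150,80) for s in(16,-16)]
        print(ang,n,"cam",np.round(o),"edge jig@32",np.round(R.T@p[:2],1),"eye y cand",np.round(r,1))
    # ring x from side: edges of ring front at rows 260-266
    for u,v in((225.3,262),(230.5,262),(225,258),(229.5,258)):
        print("side ring edge",np.round(R.T@(plane("side",(u,v),.04 if v<260 else .035)*1000)[:2],1))
    for uv,z in(((163.9,166.6),.032),((163.9,166.6),.036)):
        b=plane("top",uv,z)*1000;print("bumper top",np.round(b[:2],1),np.round(R.T@b[:2],1))
E
```

```text
19.2 top cam [ 444.  -39. 1110.] edge jig@32 [568.9 -15.5] eye y cand [-31.7   0.7]
19.2 side cam [433. 882. 633.] edge jig@32 [568.1 -11.7] eye y cand [-36.2  12.9]
side ring edge [569.8 -28.4]
side ring edge [559.3 -26.4]
side ring edge [569.2 -35.3]
side ring edge [560.  -33.5]
bumper top [582.8 200.9] [616.5  -1.9]
bumper top [582.3 200. ] [615.7  -2.6]
19.6 top cam [ 444.  -39. 1110.] edge jig@32 [568.8 -19.5] eye y cand [-35.7  -3.3]
19.6 side cam [433. 882. 633.] edge jig@32 [568.  -15.6] eye y cand [-40.2   9. ]
side ring edge [569.6 -32.4]
side ring edge [559.1 -30.3]
side ring edge [568.9 -39.3]
side ring edge [559.8 -37.4]
bumper top [582.8 200.9] [616.4  -6.2]
bumper top [582.3 200. ] [615.6  -6.9]
```

```bash
cat > pin.py <<'E'
from h import *
from scipy.optimize import least_squares
def pinpose(f,roi,zb=0.0,p0=None,n="top",vmin=150):
    v0,v1,u0,u1=roi;im=f["im"];c=cloud(n,f["d"])
    M=np.zeros(im.shape[:2],bool);M[v0:v1,u0:u1]=1
    z=c[...,2]-zb
    g=M&(z>.07)&(z<.1)
    bright=im.min(2)>vmin
    b=M&bright&(z<.04)
    return g,b,c
if __name__=="__main__":
    f=np.load("top0.npz")
    g,b,c=pinpose(f,(160,215,270,318))
    nl,lab,st,ce=cv2.connectedComponentsWithStats(b.astype(np.uint8),connectivity=8);print(st[1:,4],ce[1:])
    k=1+np.argmax(st[1:,4]);vv,uu=np.nonzero(lab==k)
    gv,gu=np.nonzero(g);print("grip px",len(gv),gu.mean(),gv.mean(),np.round(c[g].mean(0)*1000,1))
    top=plane("top",(gu.mean(),gv.mean()),.085)*1000;print("grip top",np.round(top,1))
    P=np.array([plane("top",(u,v),.022)[:2]*1000 for u,v in zip(uu,vv)])
    r=least_squares(lambda q:np.hypot(*(P-q).T)-55,P.mean(0)+[0,20]);ax=r.x
    print("axis",ax.round(1),"rms",np.sqrt((r.fun**2).mean()),np.abs(r.fun).max())
    a=np.degrees(np.arctan2(*(P-ax).T[::-1]));a=np.unwrap(np.sort(a)*np.pi/180)*180/np.pi;print("angles",np.percentile(a,[0,2,50,98,100]).round(1))
    gd=ax-top[:2];print("grip->axis dist",np.hypot(*gd).round(1),"yaw",np.degrees(np.arctan2(gd[1],gd[0])).round(1))
    im=f["im"].sum(2)//3
    import sys;np.set_printoptions(linewidth=300,threshold=sys.maxsize);print(im[184:212,274:300])
E
python3 pin.py
```

```text
[69 13 11] [[300.53623188 187.5942029 ]
 [313.07692308 208.76923077]
 [314.90909091 213.36363636]]
grip px 62 284.2903225806452 196.08064516129033 [ 511.  -104.7   86.4]
grip top [ 511.1 -104.7   85. ]
axis [ 565.8 -111.3] rms 1.326318814332807 2.719165909707769
angles [-172.7 -171.6 -126.8  -71.9  -68.4]
grip->axis dist 55.1 yaw -6.9
[[ 87  88  85  86  84  86  83 119 123 126 127 126 124 125 120 122 123 127 118 116  97  88  88  90  86  86]
 [ 88  88  84  85  90  89  85 117 123 122 126 125 128 128 126 127 118 117  98  86  88  90  92  86  87  94]
 [ 89  86  87  88  87  85  85 107 123 125 126 124 125 126 127 127  98  85  86  89  87  90  90  83  85 114]
 [ 86  89  89  85  86  82  83  85 107 125 124 113 125 118 114 118  95  86  88  86  89  87  86  94  96 117]
 [ 86  85  85  84  87  86  84  85  85 117 122  96 111  94  85  84  89  85  86  89  88 100 102 119 125 126]
 [ 86  88  90  89  90  87  87  90  90 112 100  86  89  86  89  90  90  90  86  86  86 126 132 127 129 119]
 [ 88  89  83  91  94  90  90  84  84  99 102  94  86  86  87  87  88  88  87  95 100 125 132 127 122 103]
 [108  91  86 
[... 1533 characters left out ...]
 124 125 131 131 129 124 128 129 129 131 129 127 127 129]
 [123 126 126 127 127 128 123 129 126 126 127 123 120 126 128 131 127 132 128 127 126 131 130 127 121 125]
 [126 126 128 126 126 124 122 123 121 123 123 123 122 128 128 129 128 125 127 124 129 124 126 126 123 125]
 [128 124 122 124 130 129 126 127 127 123 122 125 125 131 129 128 128 130 126 129 126 123 122 123 125 127]
 [127 125 126 129 132 132 131 130 129 124 127 125 127 131 126 130 127 127 121 129 125 126 125 126 127 132]
 [129 125 126 129 129 128 130 131 132 127 129 126 123 126 127 130 126 127 127 124 128 130 129 126 124 130]
 [129 124 131 129 132 129 128 132 128 127 123 130 128 124 125 128 131 127 128 127 129 130 125 128 130 132]]
```

```bash
cat > plan.py <<'E'
import sys;from h import *
# usage: plan.py x y z(mm) yaw(deg) nrows opening(m)
def rows(p,yaw,x,y,z,ty,n,op):
    d=(ty-yaw+180)%360-180;o=[];p=np.array(p,float);T=np.array([x,y,z],float)
    for i in range(n):
        w=(T-p)/n;a=np.radians(yaw+d*i/n);c,s=np.cos(a),np.sin(a)
        o.append("0 0 %.2f %.4f %.4f %.4f %g"%(-d/n,*(np.array([c*w[0]+s*w[1],s*w[0]-c*w[1],-w[2]])/1000),op))
    return o
if __name__=="__main__":
    s=arm.get_state();p=np.array(s["eef_pos"])*1000;yaw=np.degrees(s["ee_rot"][2])
    x,y,z,ty=map(float,sys.argv[1:5])
    print(np.round(p,1),round(yaw,2),np.round(np.degrees(s["ee_rot"][:2]),2),np.round(s["force"],1));print(";\n".join(rows(p,yaw,x,y,z,ty,int(sys.argv[5]),float(sys.argv[6]))))
E
python3 plan.py 511.5 -105 200 173.1 15 0.06
```

```text
[ 265.  -620.3  233.7] -156.87 [ 1.7991e+02 -1.0000e-02] [ 0.2 -0.3  0.2]
0 0 2.00 -0.0286 0.0251 0.0022 0.06;
0 0 2.00 -0.0277 0.0261 0.0022 0.06;
0 0 2.00 -0.0268 0.0271 0.0022 0.06;
0 0 2.00 -0.0258 0.0280 0.0022 0.06;
0 0 2.00 -0.0248 0.0289 0.0022 0.06;
0 0 2.00 -0.0238 0.0297 0.0022 0.06;
0 0 2.00 -0.0227 0.0305 0.0022 0.06;
0 0 2.00 -0.0217 0.0313 0.0022 0.06;
0 0 2.00 -0.0206 0.0321 0.0022 0.06;
0 0 2.00 -0.0194 0.0328 0.0022 0.06;
0 0 2.00 -0.0183 0.0334 0.0022 0.06;
0 0 2.00 -0.0171 0.0340 0.0022 0.06;
0 0 2.00 -0.0159 0.0346 0.0022 0.06;
0 0 2.00 -0.0147 0.0351 0.0022 0.06;
0 0 2.00 -0.0134 0.0356 0.0022 0.06
```

Call:
{"fn": "move_arm", "kwargs": {"rows": "0 0 2 -0.0286 0.0251 0.002 0.05; 0 0 2 -0.0277 0.0261 0.002 0.05; 0 0 2 -0.0268 0.0271 0.002 0.05; 0 0 2 -0.0258 0.028 0.002 0.05; 0 0 2 -0.0248 0.0289 0.002 0.05; 0 0 2 -0.0238 0.0297 0.002 0.05; 0 0 2 -0.0227 0.0305 0.002 0.05; 0 0 2 -0.0217 0.0313 0.002 0.05"}}

```text
t: 1.1
eef_pos: [0.3968, -0.3447, 0.2183]
ee_rot: [3.141, -0.0, -3.018]
force: [1.6, 0.5, 1.0]
width: 0.0499
gripper_force: 0.0
```

Call:
{"fn": "move_arm", "kwargs": {"rows": "0 0 2 -0.0206 0.0321 0.002 0.05; 0 0 2 -0.0194 0.0328 0.002 0.05; 0 0 2 -0.0183 0.0334 0.002 0.05; 0 0 2 -0.0171 0.034 0.002 0.05; 0 0 2 -0.0159 0.0346 0.002 0.05; 0 0 2 -0.0147 0.0351 0.002 0.05; 0 0 2 -0.0134 0.0356 0.002 0.05; 0 0 0 0 0 0 0.05"}}

```text
t: 2.1
eef_pos: [0.5121, -0.1036, 0.204]
ee_rot: [-3.142, -0.001, 3.024]
force: [0.1, 0.1, 0.1]
width: 0.0497
gripper_force: 0.0
```

```bash
python3 plan.py 511.5 -105 51 173.1 6 0.05
```

```text
[ 512.1 -103.6  204. ] 173.27 [-1.8e+02 -4.0e-02] [0.1 0.1 0.1]
0 0 0.03 0.0001 -0.0002 0.0255 0.05;
0 0 0.03 0.0001 -0.0002 0.0255 0.05;
0 0 0.03 0.0001 -0.0002 0.0255 0.05;
0 0 0.03 0.0001 -0.0002 0.0255 0.05;
0 0 0.03 0.0001 -0.0002 0.0255 0.05;
0 0 0.03 0.0001 -0.0002 0.0255 0.05
```

Call:
{"fn": "move_arm", "kwargs": {"rows": "0 0 0.1 0 -0.001 0.0255 0.05; 0 0 0.1 0 0 0.0255 0.05; 0 0 0 0 0 0.0255 0.05; 0 0 0 0 0 0.0255 0.05; 0 0 0 0 0 0.0255 0.05; 0 0 0 0 0 0.0255 0.05; 0 0 0 0 0 0 0.05; 0 0 0 0 0 0 0.05"}}

```text
t: 3.1
eef_pos: [0.5117, -0.1068, 0.0523]
ee_rot: [-3.141, 0.001, 3.018]
force: [0.8, -0.7, 0.7]
width: 0.05
gripper_force: 0.0
```

Call:
{"fn": "move_arm", "kwargs": {"rows": "0 0 0 0 0 0 0; 0 0 0 0 0 0 0; 0 0 0 0 0 0 0; 0 0 0 0 0 0 0; 0 0 0 0 0 0 0; 0 0 0 0 0 0 0; 0 0 0 0 0 0 0", "squeeze": 50}}

```text
t: 3.98
eef_pos: [0.5115, -0.1064, 0.0517]
ee_rot: [3.142, 0.0, 3.018]
force: [-0.9, 0.4, 4.2]
width: 0.0136
gripper_force: 49.8
```

```bash
python3 - <<'E'
from h import *
s=arm.get_state();print(s["eef_pos"],np.degrees(s["ee_rot"]),s["force"],s["moment"],s["width"],s["gripper_force"])
o=[]
for n,(v0,v1,u0,u1) in(("top",(140,240,250,350)),("side",(130,230,200,300))):
    im,d=arm.grab_frame(n);np.savez(n+"1.npz",im=im,d=d);o.append(cv2.resize(im[v0:v1,u0:u1],(400,400),interpolation=cv2.INTER_CUBIC))
cv2.imwrite("pics/grasp.png",np.hstack(o))
E
```

```text
[ 0.51145448 -0.10637131  0.051714  ] [1.79997554e+02 1.02827684e-02 1.72941231e+02] [-0.88091545  0.40151741  4.20657122] [0.41560356 0.35720715 0.03261158] 0.013609486076701354 49.815802574157715
```

View pics/grasp.png

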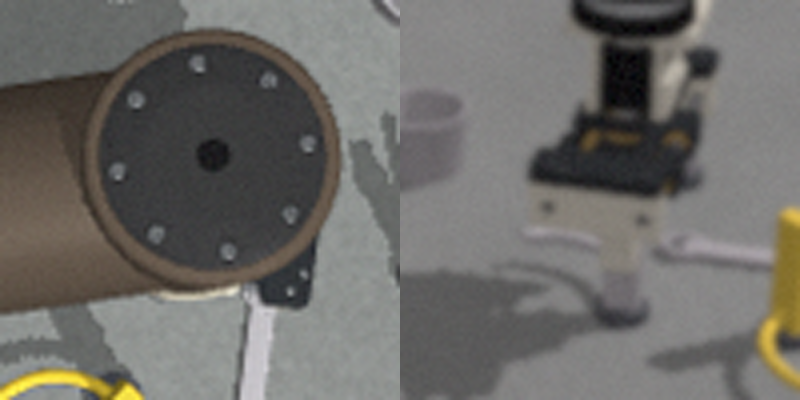

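Call:
{"fn": "move_arm", "kwargs": {"rows": "0 0 0 0 0 -0.006 0; 0 0 0 0 0 -0.016 0; 0 0 0 0 0 -0.024 0; 0 0 0 0 0 -0.024 0; 0 0 0 0 0 -0.024 0; 0 0 0 0 0 -0.024 0; 0 0 0 0 0 0 0; 0 0 0 0 0 0 0"}}

```text
t: 5.08
eef_pos: [0.5105, -0.1064, 0.1685]
ee_rot: [3.141, -0.002, 3.018]
force: [-0.9, -1.1, -3.6]
width: 0.0136
gripper_force: 49.8
```

```bash
python3 plan.py 476.8 229 130 154.6 14 0
```

```text
[ 510.5 -106.4  168.5] 172.91 [ 1.7999e+02 -9.0000e-02] [-0.9 -1.1 -3.6]
0 0 1.31 0.0053 0.0235 0.0027 0;
0 0 1.31 0.0059 0.0233 0.0027 0;
0 0 1.31 0.0064 0.0232 0.0027 0;
0 0 1.31 0.0069 0.0231 0.0027 0;
0 0 1.31 0.0075 0.0229 0.0027 0;
0 0 1.31 0.0080 0.0227 0.0027 0;
0 0 1.31 0.0085 0.0225 0.0027 0;
0 0 1.31 0.0090 0.0223 0.0027 0;
0 0 1.31 0.0095 0.0221 0.0027 0;
0 0 1.31 0.0100 0.0219 0.0027 0;
0 0 1.31 0.0105 0.0217 0.0027 0;
0 0 1.31 0.0110 0.0214 0.0027 0;
0 0 1.31 0.0115 0.0212 0.0027 0;
0 0 1.31 0.0120 0.0209 0.0027 0
```

Call:
{"fn": "move_arm", "kwargs": {"rows": "0 0 1.3 0.0053 0.0235 0.0027 0; 0 0 1.3 0.0059 0.0233 0.0027 0; 0 0 1.3 0.0064 0.0232 0.0027 0; 0 0 1.3 0.0069 0.0231 0.0027 0; 0 0 1.3 0.0075 0.0229 0.0027 0; 0 0 1.3 0.008 0.0227 0.0027 0; 0 0 1.3 0.0085 0.0225 0.0027 0; 0 0 1.3 0.009 0.0223 0.0027 0"}}

```text
t: 6.08
eef_pos: [0.491, 0.0855, 0.1464]
ee_rot: [-3.14, -0.002, 2.836]
force: [-0.2, -0.1, -3.3]
width: 0.0136
gripper_force: 49.8
```

Call:
{"fn": "move_arm", "kwargs": {"rows": "0 0 1.3 0.0095 0.0221 0.0027 0; 0 0 1.3 0.01 0.0219 0.0027 0; 0 0 1.3 0.0105 0.0217 0.0027 0; 0 0 1.3 0.011 0.0214 0.0027 0; 0 0 1.3 0.0115 0.0212 0.0027 0; 0 0 1.3 0.012 0.0209 0.0027 0; 0 0 0 0 0 0 0; 0 0 0 0 0 0 0"}}

```text
t: 7.08
eef_pos: [0.4767, 0.2283, 0.1307]
ee_rot: [-3.14, -0.001, 2.701]
force: [-0.6, -0.3, -3.1]
width: 0.0138
gripper_force: 49.8
```

```bash
python3 plan.py 476.8 229 70 154.6 5 0; python3 - <<'E'
from h import *
o=[]
for n,(v0,v1,u0,u1) in(("top",(130,230,110,230)),("side",(200,320,160,304))):
    im,d=arm.grab_frame(n);np.savez(n+"2.npz",im=im,d=d);o.append(cv2.resize(im[v0:v1,u0:u1],(400,333),interpolation=cv2.INTER_CUBIC))
cv2.imwrite("pics/hover.png",np.hstack(o))
E
```

```text
[476.7 228.3 130.7] 154.76 [-1.7988e+02 -5.0000e-02] [-0.6 -0.3 -3.1]
0 0 0.03 0.0000 0.0001 0.0121 0;
0 0 0.03 0.0000 0.0001 0.0121 0;
0 0 0.03 0.0000 0.0001 0.0121 0;
0 0 0.03 0.0000 0.0001 0.0121 0;
0 0 0.03 0.0000 0.0001 0.0121 0
```

View pics/hover.png

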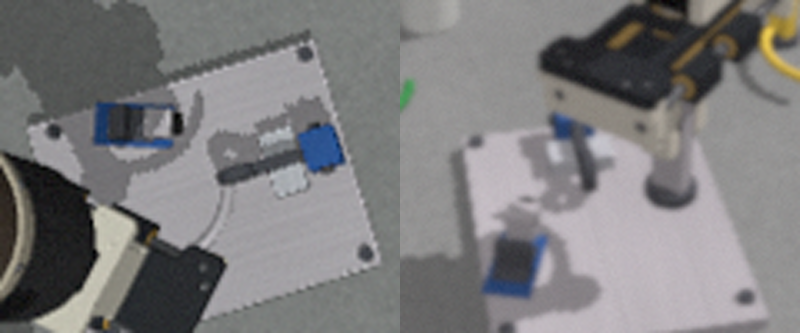

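Top view shows the bar arc near crop (220,215), ending just short of the ring at (230,178). The side view shows the foot at crop (670,190). Lowering to a low hover and measuring there.

Call:
{"fn": "move_arm", "kwargs": {"rows": "0 0 0 0 0 0.012 0; 0 0 0 0 0 0.012 0; 0 0 0 0 0 0.012 0; 0 0 0 0 0 0.012 0; 0 0 0 0 0 0.012 0; 0 0 0 0 0 0 0; 0 0 0 0 0 0 0; 0 0 0 0 0 0 0"}}

```text
t: 8.18
eef_pos: [0.4776, 0.2292, 0.0722]
ee_rot: [3.141, 0.0, 2.701]
force: [0.3, 0.2, -3.2]
width: 0.0136
gripper_force: 49.8
```

```bash
python3 - <<'E'
from h import *
s=arm.get_state();print(np.round(s["eef_pos"]*1000 if hasattr(s["eef_pos"],'shape') else np.array(s["eef_pos"])*1000,1),np.degrees(s["ee_rot"]).round(2),np.round(s["force"],1))
o=[]
for n,(v0,v1,u0,u1) in(("top",(140,220,150,230)),("side",(220,300,190,270))):
    im,d=arm.grab_frame(n);np.savez(n+"3.npz",im=im,d=d);o.append(cv2.resize(im[v0:v1,u0:u1],(400,400),interpolation=cv2.INTER_CUBIC))
cv2.imwrite("pics/low.png",np.hstack(o))
E
```

```text
[477.6 229.2  72.2] [1.7995e+02 2.0000e-02 1.5474e+02] [ 0.3  0.2 -3.2]
```

View pics/low.png

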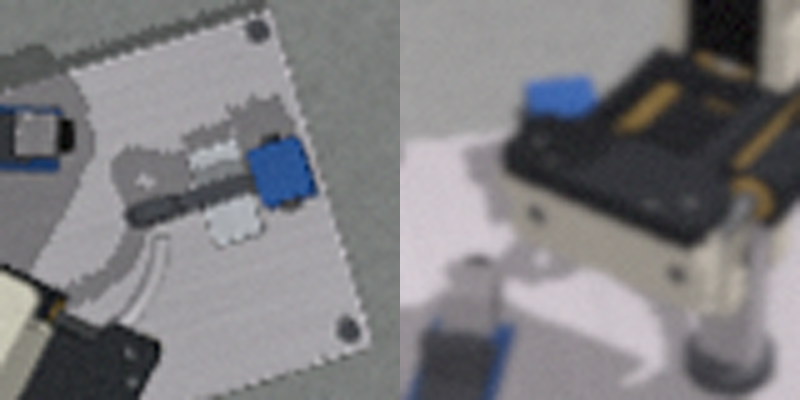

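```bash
cat > fit.py <<'E'
from pin import *
import sys
f=np.load(sys.argv[1]);zb=float(sys.argv[2]) # bar-top height guess for casting
u0,u1,v0,v1=map(int,sys.argv[3:7])
a=np.radians(19.6);R=np.array([[np.cos(a),-np.sin(a)],[np.sin(a),np.cos(a)]])
im=f["im"];c=cloud("top",f["d"]);z=c[...,2]
M=np.zeros(z.shape,bool);M[v0:v1,u0:u1]=1
dark=im.max(2)<95
b=M&~dark&(z>.024)&(z<.055)
nl,lab,st,ce=cv2.connectedComponentsWithStats(b.astype(np.uint8));k=1+np.argmax(st[1:,4])
vv,uu=np.nonzero(lab==k);print(st[k],"zmed",np.median(z[lab==k]))
P=np.array([plane("top",(u,v),zb)[:2]*1000 for u,v in zip(uu,vv)])
r=least_squares(lambda q:np.hypot(*(P-q).T)-55,[527,206],loss="soft_l1");ax=r.x
A=np.degrees(np.arctan2(*(P-ax).T[::-1]))-19.6
print("bar axis (top cam)",ax.round(1),"rms",np.sqrt((r.fun**2).mean()).round(2),"jig angles of bar",np.percentile(A,[0,3,97,100]).round(1))
for w in(uu.min(),): pass
E
python3 fit.py top3.npz 0.041 165 190 183 212
python3 - <<'E'
from h import *
import sys
np.set_printoptions(linewidth=300,threshold=sys.maxsize)
f=np.load("top3.npz");print(f["im"][176:206,170:200].max(2));Z=np.round(cloud("top",f["d"])[...,2]*1000).astype(int);print(Z[176:206,170:200])
E
```

```text
[173 187  11  19  73] zmed 0.04332203462330031
bar axis (top cam) [528.  206.8] rms 2.63 jig angles of bar [-159.  -157.  -109.2 -106.6]
[[165 168 144 123 117 120 118 149 160 167 157 129 118 121 119 119 119 119 134 131 122 119  87  89  80  76  75  75  77  74]
 [169 168 168 134 119 122 118 118 115 146 130 118 118 122 120 120 121 111 143 105  82  82  78  74  75  73  78  79  76  74]
 [166 167 168 145 118 115 119 120 118 121 117 114 114 110 109 108 107  85  80  74  76  78  76  78  74  75  73  86  89 108]
 [165 165 166 168 132 117 121 117 115 109  94  83  88  71  62  59  76  77  79  76  74  75  73  70  86  83 106 133 139 175]
 [166 166 168 169 147 114 111  95  86  76  76  74  74  80  67  61  82  82  81  75  64  85  78  99 130 135 176 187 183 182]
 [166 164 166 165 164 105  77  70  73  76  81  79  78  77  70  60  55  68  89  91  64 126 134 166 182 182 183 185 180 181]
 [162 165 165 172 139  78  57  72  72  78  80  79  75  72  64  72  67  97 120 141 125 179 187 176 175 178 180 184 180 178]
 [166 169 166 167 137  72  57  69  71  76  67  63  51  67  82 118 125 158 169 169 168 184 181 178 176 
[... 6618 characters left out ...]
9   12   13   14   15   12   14   12   14   13   11    9   10   11   13   13   11   11]
 [  10   13   10    7   41   46   44   45   43    9   11    9   11   10    8   10   13   10   11   11   13   13   10   14    8   13    9   10   14   10]
 [  13   12   14   46   47   46   46   41   13   13   14   12   11   10    9   10    7   16   12    9   12    9    9   10   10   12   14   10   12    7]
 [  16   10   41   44   42   43   40    8   13   13    9    8    9   14   12   12   12   10   11   11   10    9   10    9   10   14   10    8    9   13]
 [ 170  175  170  173  173   39   12    9   13   11   11   11 1110   10   14   13   10   11   13   13   10   14   11   10   12   11   13   11   14    9]]
```

```bash
python3 fit.py top3.npz 0.043 165 190 183 212; python3 - <<'E'
from h import *
a=np.radians(19.6);R=np.array([[np.cos(a),-np.sin(a)],[np.sin(a),np.cos(a)]])
for u,v,z in((179.9,181.5,.048),(180.5,181.4,.048)):
    p=plane("top",(u,v),z)*1000;print(p.round(1),"jigrot",(R.T@p[:2]).round(1),"axis world",(p[:2]+R@[0,55]).round(1))
f=np.load("top3.npz");c=cloud("top",f["d"])*1000;J=c[...,:2]@R
z=c[...,2];m=np.zeros(z.shape,bool);m[178:187,174:187]=1;m&=(z>41)&(z<54)
# circle fit of top surface in (y,z): z=zc+sqrt(256-(y-yc)^2)
from scipy.optimize import least_squares
y=J[m][:,1];zz=z[m]
r=least_squares(lambda q:np.hypot(y-q[0],zz-31)-16,[-37.],loss="soft_l1");print("ring y circle fit",r.x,len(y),np.percentile(y,[2,98]),"x",np.percentile(J[m][:,0],[2,50,98]), J[m][:,0].mean())
r=least_squares(lambda q:np.hypot(y-q[0],zz-32)-16,[-37.],loss="soft_l1");print(r.x)
f=np.load("side0.npz");c=cloud("side",f["d"])*1000;J=c[...,:2]@R;z=c[...,2]
m=np.zeros(z.shape,bool);m[253:268,224:232]=1;m&=(z>26)&(z<54)&(f["im"].max(2)<90)
y=J[m][:,1];zz=z[m]
r=least_squares(lambda q:np.hypot(y-q[0],zz-32)-16,[-37.],loss="soft_l1");print("side ring y",r.x,np.sqrt((r.fun**2).mean()),len(y),"x",np.percentile(J[m][:,0],[2,50,98]))
E
```

```text
[173 187  11  19  73] zmed 0.04332203462330031
bar axis (top cam) [527.8 206.4] rms 2.62 jig angles of bar [-159.  -156.9 -109.2 -106.6]
[544.  155.6  48. ] jigrot [564.7 -35.9] axis world [525.5 207.4]
[544.3 154.1  48. ] jigrot [564.4 -37.4] axis world [525.8 205.9]
ring y circle fit [-34.92903376] 40 [-46.34384555 -23.09398888] x [560.44531873 565.24115981 569.94106473] 565.158169550183
[-34.76179855]
side ring y [-36.9241662] 3.6470870403004416 84 x [561.41810463 567.34867812 571.02084982]
```

```bash
python3 plan.py 475.6 230.7 64.5 154.7 4 0
```

```text
[477.5 229.1  72.2] 154.74 [1.7995e+02 2.0000e-02] [-0.3 -0.1 -3.2]
0 0 0.01 0.0006 0.0001 0.0019 0;
0 0 0.01 0.0006 0.0001 0.0019 0;
0 0 0.01 0.0006 0.0001 0.0019 0;
0 0 0.01 0.0006 0.0001 0.0019 0
```

Call:
{"fn": "move_arm", "kwargs": {"rows": "0 0 0 0.0006 0.0001 0.0019 0; 0 0 0 0.0006 0.0001 0.0019 0; 0 0 0 0.0006 0.0001 0.0019 0; 0 0 0 0.0006 0.0001 0.0019 0; 0 0 0 0 0 0 0; 0 0 0 0 0 0 0; 0 0 0 0 0 0 0"}}

```text
t: 9.15
eef_pos: [0.4754, 0.2303, 0.0642]
ee_rot: [3.142, 0.0, 2.701]
force: [1.3, -0.6, -3.5]
width: 0.0138
gripper_force: 49.8
```

Call:
{"fn": "move_arm", "kwargs": {"rows": "0 0 0 0 0 0.0004 0; 0 0 0 0 0 0.0004 0; 0 0 0 0 0 0 0; 0 0 0 0 0 0 0"}}

```text
t: 9.65
eef_pos: [0.4754, 0.2304, 0.0637]
ee_rot: [3.141, 0.0, 2.701]
force: [-2.6, -1.0, 5.1]
width: 0.0138
gripper_force: 49.8
```

Call:
{"fn": "move_arm", "kwargs": {"rows": "0 0 0 0 0 -0.0003 0; 0 0 0 0 0 0 0; 0 0 0 0 0 0 0"}}

```text
t: 10.02
eef_pos: [0.4754, 0.2304, 0.0637]
ee_rot: [3.142, 0.0, 2.701]
force: [-2.2, -0.2, 3.7]
width: 0.0135
gripper_force: 49.8
```

```bash
python3 - <<'E'
from h import *
im,d=arm.grab_frame("top");np.savez("top4.npz",im=im,d=d);im,d=arm.grab_frame("side");np.savez("side4.npz",im=im,d=d)
E
python3 fit.py top4.npz 0.0355 165 190 184 212
cat > arc.py <<'E'
# arc.py Ax Ay from_jigdeg to_jigdeg step : rows so TCP follows the arc, starting from the measured pose
import sys;from plan import *
Ax,Ay,t,st=map(float,sys.argv[1:5]);J=19.6
s=arm.get_state();p=np.array(s["eef_pos"])*1000;yaw=np.degrees(s["ee_rot"][2]);z=p[2]
print(p.round(2),round(yaw,2),"pin jig yaw",round((yaw+180-J+180)%360-180,2),np.round(s["force"],1))
psi=(yaw+180+180)%360-180;
n=int(np.ceil(abs(J+t-psi)/st))
for k in range(1,n+1):
    q=psi+(J+t-psi)*k/n;T=np.array([Ax-55*np.cos(np.radians(q)),Ay-55*np.sin(np.radians(q)),z])
    print(rows(p,yaw,*T,q-180,1,0)[0],end="; ");p,yaw=T,q-180
print("\nend",T.round(1),q)
E
python3 arc.py 525.3 207.2 -35 1.5
```

```text
[173 188  11  19  71] zmed 0.03537463815123498
bar axis (top cam) [526.1 207.1] rms 2.61 jig angles of bar [-159.9 -157.8 -109.4 -106.8]
[475.38 230.36  63.73] 154.74 pin jig yaw -44.86 [-1.9 -1.   3. ]
0 0 -1.41 -0.0000 -0.0010 -0.0000 0; 0 0 -1.41 -0.0000 -0.0014 -0.0000 0; 0 0 -1.41 -0.0000 -0.0014 -0.0000 0; 0 0 -1.41 -0.0000 -0.0014 -0.0000 0; 0 0 -1.41 -0.0000 -0.0014 -0.0000 0; 0 0 -1.41 -0.0000 -0.0014 -0.0000 0; 0 0 -1.41 -0.0000 -0.0014 -0.0000 0; 
end [472.3 221.8  63.7] -15.399999999999997
```

Call:
{"fn": "move_arm", "kwargs": {"rows": "0 0 0 0 0 -0.0005 0; 0 0 -1.4 0 -0.0012 0 0; 0 0 -1.4 0 -0.0014 0 0; 0 0 -1.4 0 -0.0014 0 0; 0 0 -1.4 0 -0.0014 0 0; 0 0 0 0 0 0 0; 0 0 0 0 0 0 0; 0 0 0 0 0 0 0"}}

```text
t: 11.12
eef_pos: [0.4732, 0.2254, 0.0642]
ee_rot: [3.142, 0.0, 2.798]
force: [0.1, 0.4, -2.4]
width: 0.0138
gripper_force: 49.8
```

```bash
python3 arc.py 525.3 207.2 -25 1
```

```text
[473.25 225.4   64.18] 160.33 pin jig yaw -39.27 [ 0.1  0.4 -2.4]
0 0 -0.95 -0.0001 -0.0005 -0.0000 0; 0 0 -0.95 -0.0000 -0.0009 -0.0000 0; 0 0 -0.95 -0.0000 -0.0009 -0.0000 0; 0 0 -0.95 -0.0000 -0.0009 -0.0000 0; 0 0 -0.95 -0.0000 -0.0009 -0.0000 0; 0 0 -0.95 -0.0000 -0.0009 -0.0000 0; 0 0 -0.95 -0.0000 -0.0009 -0.0000 0; 0 0 -0.95 -0.0000 -0.0009 -0.0000 0; 0 0 -0.95 -0.0000 -0.0009 -0.0000 0; 0 0 -0.95 -0.0000 -0.0009 -0.0000 0; 0 0 -0.95 -0.0000 -0.0009 -0.0000 0; 0 0 -0.95 -0.0000 -0.0009 -0.0000 0; 0 0 -0.95 -0.0000 -0.0009 -0.0000 0; 0 0 -0.95 -0.0000 -0.0009 -0.0000 0; 0 0 -0.95 -0.0000 -0.0009 -0.0000 0; 
end [470.5 212.4  64.2] -5.399999999999999
```

Call:
{"fn": "move_arm", "kwargs": {"rows": "0 0 -1 -0.0001 -0.0005 0 0; 0 0 -1 0 -0.0009 0 0; 0 0 -1 0 -0.001 0 0; 0 0 0 0 0 0 0; 0 0 0 0 0 0 0"}}

```text
t: 11.75
eef_pos: [0.4726, 0.2231, 0.0642]
ee_rot: [3.142, 0.0, 2.851]
force: [-0.1, 0.1, -2.9]
width: 0.0137
gripper_force: 49.8
```

Call:
{"fn": "move_arm", "kwargs": {"rows": "0 0 -0.6 0 -0.0006 0 0; 0 0 0 0 0 0 0; 0 0 0 0 0 0 0"}}

```text
t: 12.12
eef_pos: [0.4724, 0.2225, 0.0642]
ee_rot: [-3.142, -0.0, 2.861]
force: [0.5, 0.5, -3.0]
width: 0.0139
gripper_force: 49.8
```

Call:
{"fn": "move_arm", "kwargs": {"rows": "0 0 -0.6 0 -0.0006 0 0; 0 0 0 0 0 0 0; 0 0 0 0 0 0 0"}}

```text
t: 12.5
eef_pos: [0.4722, 0.2219, 0.0642]
ee_rot: [3.142, 0.0, 2.872]
force: [0.1, 0.4, -3.1]
width: 0.0138
gripper_force: 49.8
```

```bash
python3 - <<'E'
from h import *
im,d=arm.grab_frame("top");np.savez("top5.npz",im=im,d=d)
E
python3 fit.py top5.npz 0.0365 165 190 184 212;python3 arc.py 525.3 207.2 -25 1|head -1
```

```text
[177 185   7  17  63] zmed 0.03490531064827129
bar axis (top cam) [525.  207.7] rms 2.71 jig angles of bar [-141.7 -140.4  -98.1  -97.2]
[472.2  221.91  64.16] 164.53 pin jig yaw -35.07 [-0.2 -0.1 -3.2]
```

Call:
{"fn": "move_arm", "kwargs": {"rows": "0 0 -0.6 0 -0.0006 0 0; 0 0 -0.4 0 -0.0004 0 0; 0 0 0 0 0 0 0; 0 0 0 0 0 0 0"}}

```text
t: 13.05
eef_pos: [0.472, 0.221, 0.0642]
ee_rot: [3.142, 0.0, 2.889]
force: [0.3, -0.8, -4.2]
width: 0.014
gripper_force: 49.8
```

Call:
{"fn": "move_arm", "kwargs": {"rows": "0 0 -0.5 0 -0.0005 0 0; 0 0 -0.5 0 -0.0005 0 0; 0 0 0 0 0 0 0"}}

```text
t: 13.42
eef_pos: [0.4717, 0.2199, 0.0642]
ee_rot: [-3.142, -0.0, 2.907]
force: [-0.2, 0.1, -3.9]
width: 0.0138
gripper_force: 49.8
```

Call:
{"fn": "move_arm", "kwargs": {"rows": "0 0 -0.5 0 -0.0005 0 0; 0 0 -0.5 0 -0.0005 0 0; 0 0 0 0 0 0 0"}}

```text
t: 13.8
eef_pos: [0.4714, 0.2189, 0.0642]
ee_rot: [-3.142, -0.0, 2.924]
force: [-0.2, 0.2, -2.4]
width: 0.014
gripper_force: 49.8
```

Call:
{"fn": "move_arm", "kwargs": {"rows": "0 0 -0.5 0 -0.0005 0 0; 0 0 -0.5 0 -0.0005 0 0; 0 0 0 0 0 0 0"}}

```text
t: 14.18
eef_pos: [0.4712, 0.218, 0.0642]
ee_rot: [3.142, -0.0, 2.942]
force: [0.6, 0.1, -3.1]
width: 0.014
gripper_force: 49.8
```

Call:
{"fn": "move_arm", "kwargs": {"rows": "0 0 -0.5 0 -0.0005 0 0; 0 0 -0.5 0 -0.0005 0 0; 0 0 0 0 0 0 0"}}

```text
t: 14.55
eef_pos: [0.471, 0.217, 0.0642]
ee_rot: [-3.142, -0.0, 2.959]
force: [-0.1, -0.1, -3.0]
width: 0.0135
gripper_force: 49.8
```

```bash
python3 arc.py 525.3 207.2 -20 1
```

```text
[471.02 216.99  64.16] 169.55 pin jig yaw -30.05 [-0.1 -0.1 -3. ]
0 0 -0.91 -0.0002 -0.0007 -0.0000 0; 0 0 -0.91 -0.0000 -0.0009 -0.0000 0; 0 0 -0.91 -0.0000 -0.0009 -0.0000 0; 0 0 -0.91 -0.0000 -0.0009 -0.0000 0; 0 0 -0.91 -0.0000 -0.0009 -0.0000 0; 0 0 -0.91 -0.0000 -0.0009 -0.0000 0; 0 0 -0.91 -0.0000 -0.0009 -0.0000 0; 0 0 -0.91 -0.0000 -0.0009 -0.0000 0; 0 0 -0.91 -0.0000 -0.0009 -0.0000 0; 0 0 -0.91 -0.0000 -0.0009 -0.0000 0; 0 0 -0.91 -0.0000 -0.0009 -0.0000 0; 
end [470.3 207.6  64.2] -0.3999999999999986
```

Call:
{"fn": "move_arm", "kwargs": {"rows": "0 0 -0.5 -0.0001 -0.0004 0 0; 0 0 -0.5 0 -0.0005 0 0; 0 0 -0.5 0 -0.0005 0 0; 0 0 0 0 0 0 0"}}

```text
t: 15.05
eef_pos: [0.4709, 0.2156, 0.0642]
ee_rot: [-3.142, 0.0, 2.985]
force: [0.5, 0.2, -3.0]
width: 0.0139
gripper_force: 49.8
```

Call:
{"fn": "move_arm", "kwargs": {"rows": "0 0 -0.5 0 -0.0005 0 0; 0 0 -0.5 0 -0.0005 0 0; 0 0 -0.5 0 -0.0005 0 0; 0 0 0 0 0 0 0"}}

```text
t: 15.55
eef_pos: [0.4707, 0.2141, 0.0642]
ee_rot: [3.142, 0.0, 3.011]
force: [-0.2, 0.4, -3.7]
width: 0.0137
gripper_force: 49.8
```

Call:
{"fn": "move_arm", "kwargs": {"rows": "0 0 -0.5 0 -0.0005 0 0; 0 0 -0.5 0 -0.0005 0 0; 0 0 -0.5 0 -0.0005 0 0; 0 0 0 0 0 0 0"}}

```text
t: 16.05
eef_pos: [0.4705, 0.2126, 0.0642]
ee_rot: [-3.142, -0.0, 3.038]
force: [-0.6, -0.0, -2.8]
width: 0.0137
gripper_force: 49.8
```

Call:
{"fn": "move_arm", "kwargs": {"rows": "0 0 -0.7 0 -0.0007 0 0; 0 0 -0.7 0 -0.0007 0 0; 0 0 -0.7 0 -0.0007 0 0; 0 0 0 0 0 0 0"}}

```text
t: 16.55
eef_pos: [0.4703, 0.2105, 0.0642]
ee_rot: [3.142, -0.0, 3.074]
force: [-0.2, -0.2, -2.1]
width: 0.0139
gripper_force: 49.8
```

```bash
python3 arc.py 525.3 207.2 -10 1
```

```text
[470.3  210.53  64.16] 176.15 pin jig yaw -23.45 [-0.2 -0.2 -2.1]
0 0 -0.96 -0.0001 -0.0005 -0.0000 0; 0 0 -0.96 -0.0000 -0.0009 -0.0000 0; 0 0 -0.96 -0.0000 -0.0009 -0.0000 0; 0 0 -0.96 -0.0000 -0.0009 -0.0000 0; 0 0 -0.96 -0.0000 -0.0009 -0.0000 0; 0 0 -0.96 -0.0000 -0.0009 -0.0000 0; 0 0 -0.96 -0.0000 -0.0009 -0.0000 0; 0 0 -0.96 -0.0000 -0.0009 -0.0000 0; 0 0 -0.96 -0.0000 -0.0009 -0.0000 0; 0 0 -0.96 -0.0000 -0.0009 -0.0000 0; 0 0 -0.96 -0.0000 -0.0009 -0.0000 0; 0 0 -0.96 -0.0000 -0.0009 -0.0000 0; 0 0 -0.96 -0.0000 -0.0009 -0.0000 0; 0 0 -0.96 -0.0000 -0.0009 -0.0000 0; 
end [471.1 198.   64.2] 9.600000000000003
```

Call:
{"fn": "move_arm", "kwargs": {"rows": "0 0 -1 -0.0001 -0.0005 0 0; 0 0 -1 0 -0.00095 0 0; 0 0 -1 0 -0.00095 0 0; 0 0 -1 0 -0.00095 0 0; 0 0 0 0 0 0 0"}}

```text
t: 17.18
eef_pos: [0.4703, 0.2071, 0.0642]
ee_rot: [-3.142, -0.0, -3.139]
force: [0.7, -0.3, -2.4]
width: 0.0136
gripper_force: 49.8
```

Call:
{"fn": "move_arm", "kwargs": {"rows": "0 0 -1 0 -0.00095 0 0; 0 0 -1 0 -0.00095 0 0; 0 0 -1 0 -0.00095 0 0; 0 0 -1 0 -0.00095 0 0; 0 0 0 0 0 0 0"}}

```text
t: 17.8
eef_pos: [0.4704, 0.2034, 0.0642]
ee_rot: [3.142, 0.0, -3.069]
force: [-0.7, -0.3, -3.5]
width: 0.0141
gripper_force: 49.8
```

Call:
{"fn": "move_arm", "kwargs": {"rows": "0 0 -1 0 -0.00095 0 0; 0 0 -1 0 -0.00095 0 0; 0 0 -1 0 -0.00095 0 0; 0 0 -1 0 -0.00095 0 0; 0 0 -1 0 -0.00095 0 0; 0 0 0 0 0 0 0"}}

```text
t: 18.55
eef_pos: [0.4709, 0.1986, 0.0641]
ee_rot: [-3.142, -0.0, -2.982]
force: [-0.8, 0.2, -2.6]
width: 0.0137
gripper_force: 49.8
```

```bash
python3 arc.py 525.3 207.2 5 1; python3 -c "
from station import arm;print(arm.get_state()['q'])"
```

```text
[470.91 198.62  64.15] -170.85 pin jig yaw -10.45 [-0.8  0.2 -2.6]
0 0 -0.97 -0.0001 -0.0011 -0.0000 0; 0 0 -0.97 -0.0000 -0.0009 -0.0000 0; 0 0 -0.97 -0.0000 -0.0009 -0.0000 0; 0 0 -0.97 -0.0000 -0.0009 -0.0000 0; 0 0 -0.97 -0.0000 -0.0009 -0.0000 0; 0 0 -0.97 -0.0000 -0.0009 -0.0000 0; 0 0 -0.97 -0.0000 -0.0009 -0.0000 0; 0 0 -0.97 -0.0000 -0.0009 -0.0000 0; 0 0 -0.97 -0.0000 -0.0009 -0.0000 0; 0 0 -0.97 -0.0000 -0.0009 -0.0000 0; 0 0 -0.97 -0.0000 -0.0009 -0.0000 0; 0 0 -0.97 -0.0000 -0.0009 -0.0000 0; 0 0 -0.97 -0.0000 -0.0009 -0.0000 0; 0 0 -0.97 -0.0000 -0.0009 -0.0000 0; 0 0 -0.97 -0.0000 -0.0009 -0.0000 0; 0 0 -0.97 -0.0000 -0.0009 -0.0000 0; 
end [475.3 184.3  64.1] 24.6
[ 7.83840314e-01  2.73881575e-01 -5.61505439e-01 -2.23361969e-05
 -7.35431371e-01 -2.19494396e+00]
```

Call:
{"fn": "move_arm", "kwargs": {"rows": "0 0 -1 -0.0001 -0.0011 0 0; 0 0 -1 0 -0.00096 0 0; 0 0 -1 0 -0.00096 0 0; 0 0 -1 0 -0.00096 0 0; 0 0 -1 0 -0.00096 0 0; 0 0 0 0 0 0 0"}}

```text
t: 19.3
eef_pos: [0.472, 0.1938, 0.0642]
ee_rot: [3.142, -0.0, -2.895]
force: [0.5, 0.1, -3.0]
width: 0.0137
gripper_force: 49.8
```

Call:
{"fn": "move_arm", "kwargs": {"rows": "0 0 -1 0 -0.00096 0 0; 0 0 -1 0 -0.00096 0 0; 0 0 -1 0 -0.00096 0 0; 0 0 -1 0 -0.00096 0 0; 0 0 -1 0 -0.00096 0 0; 0 0 0 0 0 0 0"}}

```text
t: 20.05
eef_pos: [0.4733, 0.1891, 0.0642]
ee_rot: [-3.142, -0.0, -2.807]
force: [0.2, 0.3, -2.1]
width: 0.0137
gripper_force: 49.8
```

Call:
{"fn": "move_arm", "kwargs": {"rows": "0 0 -1 0 -0.00096 0 0; 0 0 -1 0 -0.00096 0 0; 0 0 -1 0 -0.00096 0 0; 0 0 -1 0 -0.00096 0 0; 0 0 -1 0 -0.00096 0 0; 0 0 0 0 0 0 0"}}

```text
t: 20.8
eef_pos: [0.475, 0.1847, 0.0642]
ee_rot: [3.142, -0.0, -2.72]
force: [-0.9, 0.2, -2.8]
width: 0.0137
gripper_force: 49.8
```

```bash
python3 arc.py 525.3 207.2 20 1
```

```text
[475.02 184.71  64.16] -155.85 pin jig yaw 4.55 [-0.9  0.2 -2.8]
0 0 -0.97 -0.0001 -0.0010 -0.0000 0; 0 0 -0.97 -0.0000 -0.0009 -0.0000 0; 0 0 -0.97 -0.0000 -0.0009 -0.0000 0; 0 0 -0.97 -0.0000 -0.0009 -0.0000 0; 0 0 -0.97 -0.0000 -0.0009 -0.0000 0; 0 0 -0.97 -0.0000 -0.0009 -0.0000 0; 0 0 -0.97 -0.0000 -0.0009 -0.0000 0; 0 0 -0.97 -0.0000 -0.0009 -0.0000 0; 0 0 -0.97 -0.0000 -0.0009 -0.0000 0; 0 0 -0.97 -0.0000 -0.0009 -0.0000 0; 0 0 -0.97 -0.0000 -0.0009 -0.0000 0; 0 0 -0.97 -0.0000 -0.0009 -0.0000 0; 0 0 -0.97 -0.0000 -0.0009 -0.0000 0; 0 0 -0.97 -0.0000 -0.0009 -0.0000 0; 0 0 -0.97 -0.0000 -0.0009 -0.0000 0; 0 0 -0.97 -0.0000 -0.0009 -0.0000 0; 
end [482.9 172.1  64.2] 39.6
```

Call:
{"fn": "move_arm", "kwargs": {"rows": "0 0 -1 -0.0001 -0.001 0 0; 0 0 -1 0 -0.00096 0 0; 0 0 -1 0 -0.00096 0 0; 0 0 -1 0 -0.00096 0 0; 0 0 -1 0 -0.00096 0 0; 0 0 -1 0 -0.00096 0 0; 0 0 0 0 0 0 0"}}

```text
t: 21.68
eef_pos: [0.4777, 0.1796, 0.0642]
ee_rot: [3.142, 0.0, -2.615]
force: [-0.3, 0.1, -2.7]
width: 0.0138
gripper_force: 49.8
```

Call:
{"fn": "move_arm", "kwargs": {"rows": "0 0 -1 0 -0.00096 0 0; 0 0 -1 0 -0.00096 0 0; 0 0 -1 0 -0.00096 0 0; 0 0 -1 0 -0.00096 0 0; 0 0 -1 0 -0.00096 0 0; 0 0 -1 0 -0.00096 0 0; 0 0 0 0 0 0 0"}}

```text
t: 22.55
eef_pos: [0.4808, 0.1747, 0.0641]
ee_rot: [3.142, -0.0, -2.511]
force: [-0.5, -0.2, -4.3]
width: 0.0138
gripper_force: 49.8
```

Call:
{"fn": "move_arm", "kwargs": {"rows": "0 0 -1 0 -0.00096 0 0; 0 0 -1 0 -0.00096 0 0; 0 0 -1 0 -0.00096 0 0; 0 0 -1 0 -0.00096 0 0; 0 0 -1 0 -0.00096 0 0; 0 0 -1 0 -0.00096 0 0; 0 0 0 0 0 0 0; 0 0 0 0 0 0 0"}}

```text
t: 23.55
eef_pos: [0.4844, 0.1703, 0.0642]
ee_rot: [3.142, 0.0, -2.406]
force: [-0.2, -1.5, -3.0]
width: 0.0138
gripper_force: 49.8
```

```bash
python3 arc.py 525.3 207.2 30 1; python3 - <<'E'
from h import *
o=[]
for n,(v0,v1,u0,u1) in(("top",(130,230,110,230)),("side",(220,320,170,290))):
    im,d=arm.grab_frame(n);np.savez(n+"6.npz",im=im,d=d);o.append(cv2.resize(im[v0:v1,u0:u1],(400,333),interpolation=cv2.INTER_CUBIC))
cv2.imwrite("pics/thread.png",np.hstack(o))
E
```

```text
[484.42 170.29  64.17] -137.88 pin jig yaw 22.52 [-0.2 -1.5 -3. ]
0 0 -0.93 -0.0001 -0.0009 -0.0000 0; 0 0 -0.93 -0.0000 -0.0009 -0.0000 0; 0 0 -0.93 -0.0000 -0.0009 -0.0000 0; 0 0 -0.93 -0.0000 -0.0009 -0.0000 0; 0 0 -0.93 -0.0000 -0.0009 -0.0000 0; 0 0 -0.93 -0.0000 -0.0009 -0.0000 0; 0 0 -0.93 -0.0000 -0.0009 -0.0000 0; 0 0 -0.93 -0.0000 -0.0009 -0.0000 0; 
end [489.7 165.3  64.2] 49.6
```

View pics/thread.png

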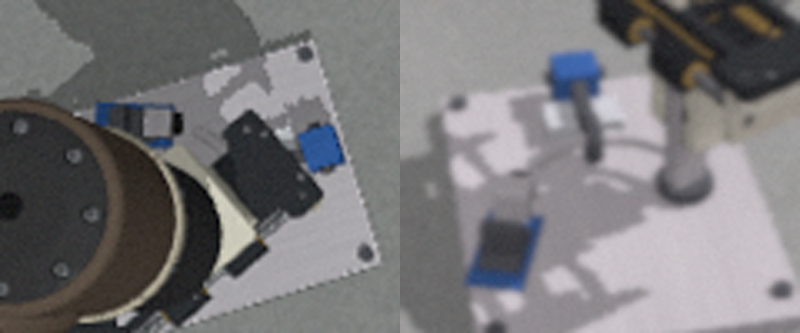

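Side view: the bar passes through the eye at crop (595,145), and its tip is short of the keeper at (515,190). I expect the keeper reaction to show as −Fy. Advancing by feel.

Call:
{"fn": "move_arm", "kwargs": {"rows": "0 0 -0.7 -0.0001 -0.0006 0 0; 0 0 -0.7 0 -0.0007 0 0; 0 0 -0.7 0 -0.0007 0 0; 0 0 -0.7 0 -0.0007 0 0; 0 0 0 0 0 0 0; 0 0 0 0 0 0 0"}}

```text
t: 24.4
eef_pos: [0.4863, 0.1684, 0.0641]
ee_rot: [3.142, -0.0, -2.357]
force: [-0.6, 1.0, -2.6]
width: 0.0136
gripper_force: 49.8
```

Call:
{"fn": "move_arm", "kwargs": {"rows": "0 0 -0.7 0 -0.0007 0 0; 0 0 -0.7 0 -0.0007 0 0; 0 0 -0.7 0 -0.0007 0 0; 0 0 -0.7 0 -0.0007 0 0; 0 0 0 0 0 0 0; 0 0 0 0 0 0 0"}}

```text
t: 25.15
eef_pos: [0.4884, 0.1665, 0.0642]
ee_rot: [3.142, 0.0, -2.309]
force: [-0.0, -0.5, -3.3]
width: 0.0139
gripper_force: 49.8
```

Call:
{"fn": "move_arm", "kwargs": {"rows": "0 0 -0.7 0 -0.0007 0 0; 0 0 -0.7 0 -0.0007 0 0; 0 0 -0.7 0 -0.0007 0 0; 0 0 0 0 0 0 0; 0 0 0 0 0 0 0"}}

```text
t: 25.78
eef_pos: [0.4899, 0.165, 0.0642]
ee_rot: [-3.142, -0.0, -2.272]
force: [-0.0, 0.1, -4.1]
width: 0.0134
gripper_force: 49.8
```

```bash
python3 arc.py 525.3 207.2 38 1; python3 -c "
from station import arm;s=arm.get_state();print(s['force'],s['moment'])"
```

```text
[489.92 165.03  64.15] -130.17 pin jig yaw 30.23 [-0.   0.1 -4.1]
0 0 -0.97 -0.0001 -0.0008 -0.0000 0; 0 0 -0.97 -0.0000 -0.0009 -0.0000 0; 0 0 -0.97 -0.0000 -0.0009 -0.0000 0; 0 0 -0.97 -0.0000 -0.0009 -0.0000 0; 0 0 -0.97 -0.0000 -0.0009 -0.0000 0; 0 0 -0.97 -0.0000 -0.0009 -0.0000 0; 0 0 -0.97 -0.0000 -0.0009 -0.0000 0; 0 0 -0.97 -0.0000 -0.0009 -0.0000 0; 
end [495.8 160.8  64.2] 57.6
[-0.0448076   0.05997231 -4.05829126] [ 0.04527382  0.07167916 -0.02049453]
```

Call:
{"fn": "move_arm", "kwargs": {"rows": "0 0 -0.7 -0.0001 -0.0006 0 0; 0 0 -0.7 0 -0.0007 0 0; 0 0 -0.7 0 -0.0007 0 0; 0 0 0 0 0 0 0; 0 0 0 0 0 0 0"}}

```text
t: 26.4
eef_pos: [0.4915, 0.1638, 0.0641]
ee_rot: [3.142, -0.0, -2.235]
force: [0.4, -0.1, -3.1]
width: 0.0139
gripper_force: 49.8
```

Call:
{"fn": "move_arm", "kwargs": {"rows": "0 0 -0.7 0 -0.0007 0 0; 0 0 -0.7 0 -0.0007 0 0; 0 0 -0.7 0 -0.0007 0 0; 0 0 0 0 0 0 0; 0 0 0 0 0 0 0"}}

```text
t: 27.02
eef_pos: [0.493, 0.1623, 0.0641]
ee_rot: [3.141, -0.0, -2.199]
force: [-1.0, -2.7, -2.1]
width: 0.014
gripper_force: 49.9
```

Call:
{"fn": "move_arm", "kwargs": {"rows": "0 0 -0.6 0 -0.0006 0 0; 0 0 -0.6 0 -0.0006 0 0; 0 0 0 0 0 0 0; 0 0 0 0 0 0 0"}}

```text
t: 27.52
eef_pos: [0.4941, 0.1618, 0.0641]
ee_rot: [3.142, -0.0, -2.178]
force: [-2.2, -2.1, -2.7]
width: 0.0137
gripper_force: 49.8
```

```bash
python3 arc.py 525.3 207.2 43 1; python3 -c "
from station import arm;s=arm.get_state();print(s['force'],s['moment'])"
```

```text
[494.09 161.85  64.11] -124.77 pin jig yaw 35.63 [-2.2 -2.1 -2.7]
0 0 -0.92 -0.0001 -0.0007 -0.0000 0; 0 0 -0.92 -0.0000 -0.0009 -0.0000 0; 0 0 -0.92 -0.0000 -0.0009 -0.0000 0; 0 0 -0.92 -0.0000 -0.0009 -0.0000 0; 0 0 -0.92 -0.0000 -0.0009 -0.0000 0; 0 0 -0.92 -0.0000 -0.0009 -0.0000 0; 0 0 -0.92 -0.0000 -0.0009 -0.0000 0; 0 0 -0.92 -0.0000 -0.0009 -0.0000 0; 
end [500.  158.4  64.1] 62.6
[-2.21757855 -2.10773229 -2.68044301] [-0.73146943  0.50682457 -0.12844797]
```

Call:
{"fn": "move_arm", "kwargs": {"rows": "0 0 -0.7 0 -0.0006 0 0; 0 0 -0.7 0 -0.0007 0 0; 0 0 -0.6 0 -0.0006 0 0; 0 0 0 0 0 0 0; 0 0 0 0 0 0 0"}}

```text
t: 28.15
eef_pos: [0.4957, 0.1608, 0.0641]
ee_rot: [3.142, -0.0, -2.143]
force: [-0.8, -1.4, -3.5]
width: 0.0136
gripper_force: 49.8
```

Call:
{"fn": "move_arm", "kwargs": {"rows": "0 0 -0.7 0 -0.0007 0 0; 0 0 -0.7 0 -0.0007 0 0; 0 0 -0.6 0 -0.0006 0 0; 0 0 0 0 0 0 0; 0 0 0 0 0 0 0"}}

```text
t: 28.78
eef_pos: [0.4975, 0.1598, 0.0642]
ee_rot: [-3.142, 0.0, -2.108]
force: [-0.6, -2.0, -3.4]
width: 0.0136
gripper_force: 49.8
```

```bash
python3 arc.py 525.3 207.2 43 1; python3 -c "
from station import arm;s=arm.get_state();print(s['force'],s['moment'])"
```

```text
[497.47 159.79  64.17] -120.77 pin jig yaw 39.63 [-0.6 -2.  -3.4]
0 0 -0.84 0.0000 -0.0005 -0.0000 0; 0 0 -0.84 -0.0000 -0.0008 -0.0000 0; 0 0 -0.84 -0.0000 -0.0008 -0.0000 0; 0 0 -0.84 -0.0000 -0.0008 -0.0000 0; 
end [500.  158.4  64.2] 62.6
[-0.61342486 -2.04858181 -3.36699391] [-0.7784559   0.56295278 -0.15449496]
```

Call:
{"fn": "move_arm", "kwargs": {"rows": "0 0 -0.7 0 -0.0005 0 0; 0 0 -0.7 0 -0.0007 0 0; 0 0 -0.6 0 -0.0006 0 0; 0 0 0 0 0 0 0; 0 0 0 0 0 0 0"}}

```text
t: 29.4
eef_pos: [0.4991, 0.1589, 0.0642]
ee_rot: [-3.142, 0.0, -2.073]
force: [0.8, -1.7, -4.1]
width: 0.0134
gripper_force: 49.8
```

Call:
{"fn": "move_arm", "kwargs": {"rows": "0 0 -0.4 0 -0.0004 0 0; 0 0 0 0 0 0 0; 0 0 0 0 0 0 0"}}

```text
t: 29.78
eef_pos: [0.4994, 0.1587, 0.0642]
ee_rot: [-3.141, 0.0, -2.066]
force: [0.2, -1.4, -4.5]
width: 0.0137
gripper_force: 49.9
```

Call:
{"fn": "move_arm", "kwargs": {"rows": "0 0 -0.4 0 -0.0004 0 0; 0 0 0 0 0 0 0; 0 0 0 0 0 0 0"}}

```text
t: 30.15
eef_pos: [0.4997, 0.1584, 0.0642]
ee_rot: [-3.142, -0.0, -2.059]
force: [0.1, -3.6, -3.7]
width: 0.0136
gripper_force: 49.9
```

```bash
python3 arc.py 525.3 207.2 43 1; python3 -c "
from station import arm;s=arm.get_state();print(s['force'],s['moment'])"
```

```text
[499.7  158.37  64.16] -117.97 pin jig yaw 42.43 [ 0.1 -3.6 -3.7]
0 0 -0.57 -0.0001 -0.0002 -0.0000 0; 
end [500.  158.4  64.2] 62.6
[ 0.13841602 -3.62673681 -3.68833955] [-1.10693167  0.1115649  -0.24646826]
```

Call:
{"fn": "move_arm", "kwargs": {"rows": "0 0 -0.25 0 -0.0002 0 0; 0 0 0 0 0 0 0; 0 0 0 0 0 0 0"}}

```text
t: 30.52
eef_pos: [0.4998, 0.1582, 0.0642]
ee_rot: [3.142, -0.0, -2.055]
force: [0.1, -3.3, -4.0]
width: 0.0138
gripper_force: 49.9
```

```bash
python3 -c "
from station import arm;s=arm.get_state();print(s['force'],s['moment'],s['eef_pos'],s['ee_rot'][2])"
```

```text
[ 0.0601369  -3.31432401 -3.99611198] [-1.49057349 -0.05475266 -0.25684227] [0.49982902 0.15823982 0.06416127] -2.054589563857673
```

Call:
{"fn": "move_arm", "kwargs": {"rows": "0 0 -0.25 0 -0.0002 0 0; 0 0 0 0 0 0 0; 0 0 0 0 0 0 0"}}

```text
t: 30.9
eef_pos: [0.4999, 0.1581, 0.0641]
ee_rot: [3.141, -0.0, -2.05]
force: [0.5, -5.1, -3.4]
width: 0.014
gripper_force: 50.0
```

```bash
python3 -c "
from station import arm;s=arm.get_state();print(s['force'],s['moment'],s['eef_pos'],s['ee_rot'][2])"
```

```text
[ 0.47589567 -5.13619146 -3.40307696] [-2.02173833 -0.09406069 -0.39686963] [0.49994964 0.15810877 0.06412737] -2.0502393954261735
```

Call:
{"fn": "move_arm", "kwargs": {"rows": "0 0 -0.2 0 -0.0002 0 0; 0 0 0 0 0 0 0; 0 0 0 0 0 0 0"}}

```text
t: 31.28
eef_pos: [0.5001, 0.1579, 0.0641]
ee_rot: [3.142, -0.0, -2.047]
force: [1.4, -5.2, -2.7]
width: 0.0135
gripper_force: 50.0
```

```bash
python3 -c "
from station import arm;s=arm.get_state();print(s['force'],s['moment'],s['eef_pos'],s['ee_rot'][2])"
```

```text
[ 1.393258   -5.1654436  -2.74749165] [-2.16069893 -0.16979697 -0.51007327] [0.50011595 0.15789378 0.06413661] -2.0469223781790453
```

Call:
{"fn": "move_arm", "kwargs": {"rows": "0 0 -0.25 0 -0.0002 0 0; 0 0 0 0 0 0 0; 0 0 0 0 0 0 0"}}

```text
t: 31.65
eef_pos: [0.5003, 0.1577, 0.0641]
ee_rot: [3.141, -0.001, -2.043]
force: [0.9, -5.9, -1.6]
width: 0.0138
gripper_force: 50.0
```

```bash
python3 -c "
from station import arm;s=arm.get_state();print(s['force'],s['moment'],s['eef_pos'],s['ee_rot'][2])"
```

```text
[ 0.87404813 -5.92864735 -1.61768331] [-2.38158061 -0.23588584 -0.47292147] [0.50025733 0.15771767 0.06413245] -2.04260761431381
```

Call:
{"fn": "move_arm", "kwargs": {"rows": "0 0 -0.25 0 -0.0002 0 0; 0 0 0 0 0 0 0; 0 0 0 0 0 0 0"}}

```text
t: 32.02
eef_pos: [0.5004, 0.1575, 0.0641]
ee_rot: [3.141, -0.001, -2.038]
force: [0.3, -6.0, -2.7]
width: 0.0137
gripper_force: 50.1
```

```bash
python3 -c "
from station import arm;s=arm.get_state();print(s['force'],s['moment'],s['eef_pos'],s['ee_rot'][2])"
```

```text
[ 0.28817418 -5.95021078 -2.7191554 ] [-2.65737841 -0.32608072 -0.64842979] [0.5004041  0.15748266 0.06414142] -2.03838059369709
```

```bash
cat > avg.py <<'E'
from h import *
F=[];M=[]
for i in range(10):
    arm.grab_frame("side");s=arm.get_state();F.append(s["force"]);M.append(s["moment"])
print(s["t"],np.mean(F,0).round(2),np.std(F,0).round(2),np.mean(M,0).round(3),np.std(M,0).round(3),"F from Mz",(-np.mean(M,0)[2]/.0804).round(2))
E
python3 avg.py
```

```text
32.525 [ 0.75 -6.76 -2.23] [0.47 0.42 0.35] [-2.656 -0.318 -0.577] [0.038 0.012 0.031] F from Mz 7.18
```

Call:
{"fn": "move_arm", "kwargs": {"rows": "0 0 -0.25 0 -0.0002 0 0; 0 0 0 0 0 0 0; 0 0 0 0 0 0 0; 0 0 0 0 0 0 0; 0 0 0 0 0 0 0"}}

```text
t: 33.15
eef_pos: [0.5006, 0.1572, 0.0641]
ee_rot: [3.141, -0.001, -2.034]
force: [1.1, -7.6, -2.3]
width: 0.0137
gripper_force: 50.1
```

```bash
python3 avg.py;python3 arc.py 525.3 207.2 43 1|head -1
```

```text
33.65 [ 1.11 -7.43 -2.04] [0.25 0.53 0.45] [-2.905 -0.389 -0.639] [0.025 0.036 0.025] F from Mz 7.94
[500.55 157.23  64.13] -116.55 pin jig yaw 43.85 [ 0.9 -7.  -2.7]
```

```bash
python3 - <<'E'
from h import *
im,d=arm.grab_frame("side");np.savez("side7.npz",im=im,d=d)
a=np.radians(89.6);t=np.array([np.cos(a),np.sin(a)])
for n in("side0.npz","side6.npz","side7.npz"):
    f=np.load(n);c=cloud("side",f["d"])*1000;z=c[...,2];m=np.zeros(z.shape,bool);m[262:304,188:216]=1
    g=m&(z>39)&(z<48)&(f["im"].min(2)>85)   # grey moving block top
    k=m&(z>36)&(z<48)&(f["im"].max(2)<75)
    for nm,q in(("grey",g),("dark",k)):
        p=c[q][:,:2]@t;vv,uu=np.nonzero(q);print(n,nm,len(p),np.percentile(p,[5,50,95]).round(1) if len(p) else "",uu.mean().round(1),vv.mean().round(1))
E
python3 - <<'E'
import cv2,numpy as np
cv2.imwrite("pics/keep.png",np.hstack([cv2.resize(np.load(f"side{i}.npz")["im"][240:310,180:250],(400,400),interpolation=cv2.INTER_CUBIC) for i in(6,7)]))
E
```

```text
side0.npz grey 96 [210.8 222.  230.8] 203.1 275.8
side0.npz dark 39 [248.9 253.5 255.6] 200.8 288.3
side6.npz grey 107 [207.5 222.2 231.3] 203.1 275.9
side6.npz dark 21 [252.4 253.9 255.5] 201.0 288.9
side7.npz grey 116 [214.1 231.  248.5] 202.3 278.7
side7.npz dark 22 [251.4 253.8 255.7] 200.9 288.8
```

View pics/keep.png

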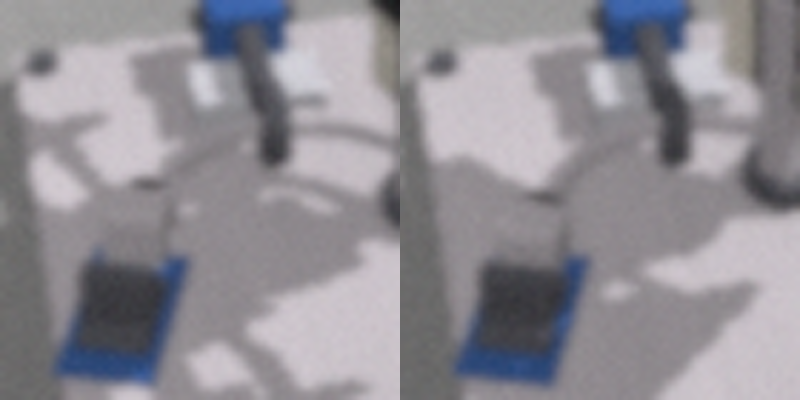

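The grey keeper block has moved from crop y≈185 to ≈197, about 9 mm, and is at its stop. The bar is through the eye at about (675,130). I'll ease off, set the foot on the plate and release.

Call:
{"fn": "move_arm", "kwargs": {"rows": "0 0 0.4 0 0.0003 0 0; 0 0 0.4 0 0.0004 0 0; 0 0 0.3 0 0.0003 0.0002 0; 0 0 0 0 0 0.0002 0; 0 0 0 0 0 0 0; 0 0 0 0 0 0 0"}}

```text
t: 34.45
eef_pos: [0.4998, 0.1583, 0.0639]
ee_rot: [-3.142, -0.0, -2.053]
force: [0.1, -4.9, -1.4]
width: 0.0135
gripper_force: 50.0
```

```bash
python3 avg.py
```

```text
34.95 [-0.61 -5.43 -0.96] [0.53 0.38 0.44] [-2.019  0.096 -0.41 ] [0.031 0.027 0.042] F from Mz 5.1
```

Call:
{"fn": "move_arm", "kwargs": {"rows": "0 0 0.4 0 0.0004 0 0; 0 0 0.4 0 0.0004 0 0; 0 0 0.4 0 0.0004 0 0; 0 0 0.2 0 0.0002 0 0; 0 0 0 0 0 0 0; 0 0 0 0 0 0 0"}}

```text
t: 35.7
eef_pos: [0.4989, 0.1594, 0.0638]
ee_rot: [-3.141, 0.001, -2.077]
force: [0.1, -0.8, -3.0]
width: 0.0141
gripper_force: 49.9
```

```bash
python3 avg.py; python3 arc.py 525.3 207.2 43 1|head -1
```

```text
36.2 [ 0.06 -0.29 -3.26] [0.72 0.36 0.61] [-0.022  0.083 -0.01 ] [0.048 0.03  0.027] F from Mz 0.13
[498.65 159.09  63.75] -119.01 pin jig yaw 41.39 [ 0.   0.3 -3.2]
```

Call:
{"fn": "move_arm", "kwargs": {"rows": "0 0 0 0 0 0.0002 0; 0 0 0 0 0 0.0001 0; 0 0 0 0 0 0 0; 0 0 0 0 0 0 0"}}

```text
t: 36.7
eef_pos: [0.4987, 0.1591, 0.0637]
ee_rot: [-3.142, 0.0, -2.077]
force: [-3.0, 0.7, 4.0]
width: 0.0137
gripper_force: 49.9
```

Call:
{"fn": "move_arm", "kwargs": {"rows": "0 0 0 0 0 0 0.015; 0 0 0 0 0 0 0.018; 0 0 0 0 0 0 0.022; 0 0 0 0 0 0 0.026; 0 0 0 0 0 0 0.03; 0 0 0 0 0 0 0.03"}}

```text
t: 37.45
eef_pos: [0.4986, 0.159, 0.0635]
ee_rot: [-3.142, -0.0, -2.077]
force: [0.2, 0.7, 0.4]
width: 0.0293
gripper_force: 0.0
```

```bash
python3 avg.py
```

```text
37.95 [-0.14  0.2  -0.07] [0.59 0.44 0.34] [ 0.024  0.065 -0.005] [0.031 0.021 0.021] F from Mz 0.07
```

Released. Now lifting straight up.

Call:
{"fn": "move_arm", "kwargs": {"rows": "0 0 0 0 0 -0.005 0.03; 0 0 0 0 0 -0.01 0.03; 0 0 0 0 0 -0.015 0.03; 0 0 0 0 0 -0.02 0.03; 0 0 0 0 0 -0.02 0.03; 0 0 0 0 0 -0.025 0.03; 0 0 0 0 0 -0.025 0.03; 0 0 0 0 0 -0.025 0.03"}}

```text
t: 38.95
eef_pos: [0.4986, 0.159, 0.2106]
ee_rot: [-3.141, 0.001, -2.077]
force: [-0.3, -0.1, -0.5]
width: 0.0295
gripper_force: 0.0
```

Call:
{"fn": "move_arm", "kwargs": {"rows": "0 0 0 0.03 0 -0.01 0.03; 0 0 0 0.04 0 -0.01 0.03; 0 0 0 0.04 0 0 0.03; 0 0 0 0 0 0 0.03; 0 0 0 0 0 0 0.03; 0 0 0 0 0 0 0.03"}}

```text
t: 39.7
eef_pos: [0.4457, 0.0634, 0.2288]
ee_rot: [-3.141, 0.0, -2.077]
force: [0.3, -0.4, -0.6]
width: 0.0302
gripper_force: 0.0
```

```bash
python3 - <<'E'
from h import *
print(np.round(arm.get_state()["eef_pos"],3))
o=[]
for n,(v0,v1,u0,u1) in(("top",(130,230,110,230)),("side",(220,320,170,290))):
    im,d=arm.grab_frame(n);np.savez(n+"8.npz",im=im,d=d);o.append(cv2.resize(im[v0:v1,u0:u1],(400,333),interpolation=cv2.INTER_CUBIC))
cv2.imwrite("pics/final.png",np.hstack(o))
E
```

```text
[0.446 0.063 0.229]
```

View pics/final.png

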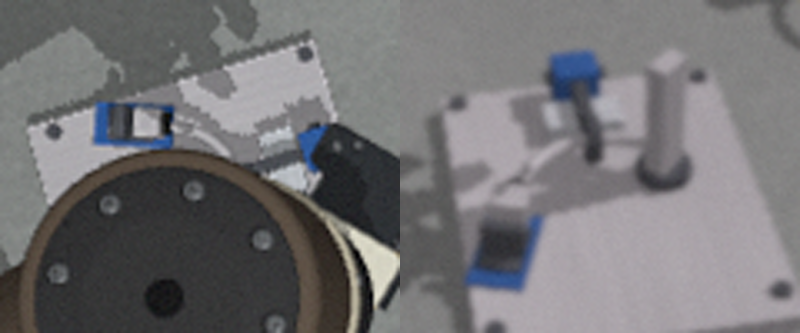

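The side view shows the pin standing upright on the plate at crop (665,130), its bar through the eye, and its tip at the keeper face near (515,183). The gripper is clear.

```bash
python3 -c "
from station import arm;print(arm.job_done())"
```

```text
the job is handed in; nothing more can be done
None
```

The job is handed in with no verdict returned: the curved pin is threaded through the eye and pressed the keeper home (about 9 mm of travel) at about 7.7 N for over a second. It now stands released on the jig plate, highest measured push about 8 N, arm clear of the bystanders throughout, finished at about 40 s of the 72 s allowed.

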